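# Load a carton lane and clip in its guide rod

## Robot

A 6-joint arm with a two-finger parallel gripper is mounted at the origin on the work surface. World frame = base frame: x ahead of the robot, y to its left, z up, the work surface at z = 0. Lengths are in m, angles in rad, forces in N, time in s.
With the tool pointing down it reaches from about 0.35 to 0.775 m from the base axis. Payload 7.3 kg.
Tool frame: the origin (TCP) lies at the very end of the fingers, on their centre line; the grasp point (between the pads) lies 19 mm behind it (r.tcp_to_grasp is the distance from the TCP to the grasp point, in m); z points along the fingers, y is the direction in which the jaws open and shut (so a half turn about z gives the same grasp; the last joint's range is limited). The gripper opens to 92 mm and grips with 3 to 60 N. Pads are 19 mm wide; open, the fingers measure 130 mm over their backs; the gripper's body (75 mm by 190 mm) begins 47 mm behind the grasp point.
Start: joints at [0.98, 0.342, 1.524, -0, 1.275, -0.146], TCP at [0.226, 0.474, 0.227] pointing down, gripper open.
Joint ranges: [-2.53, 2.53], [-0.77, 2.02], [0.04, 2.7], [-1, 4.14], [0.28, 2.66], [-3.11, 3.11]. Speed limits (rad/s): [2.57, 2.57, 3.14, 3.14, 3.14, 3.14].

## Interface

Orientations are given as a rotation vector (axis times angle).
In Python, from plant import monitor, eyes, r gives the robot as it stands.
- The arm moves only by the shell command python3 -m jog 'ROWS' [OPENING] [FORCE]. ROWS is a JSON object of lists of equal length, an entry for each row: "travel": the shift along the tool's x, y, z in mm, a list of three; "rot": the turn, a rotation vector about the tool's x, y, z in rad, a list of three. A call has exactly 8 rows; each row is the pose to reach, as a shift and turn from the pose measured when the call began, along the tool's axes at that moment; what a row does not reach only later rows make up. A row lasts 1/12 s, in which the tool goes at most 41.7 mm and 7.16 degrees, less where a joint would pass 70% of its speed; a pose out of reach is approached as far as the arm can. A call with a gripper value outside its range is refused whole. OPENING is the finger opening in mm, from 0 to 91.8, set as the call begins (- or left out, the last holds). The fingers move at their own pace and stop on an object; FORCE is the grip in N (left out, the last holds). Time passes only in rows, so rows that repeat a pose let the fingers close, or fill a call up. It gives the time, the measured TCP pose, the force and the opening at its end, in the units of the state.
- monitor.observe(): the state, without advancing time (a new reading comes with each control period).
- eyes.get_image(name): name is "scene" or "top" or "wrist"; returns a dict with "color" (384x512x3 uint8, red, green, blue), "z_map" (384x512 float32, m along the optical axis (not along the pixel's ray), 0 where there is no reading), "fx", "fy", "cx", "cy" (pixels), "rvec" (rotation vector, rad) and "tvec" (3), from world to camera coordinates, as OpenCV has them. Camera axes: x right, y down, z forward; pixel columns grow to the right and rows downward; lengths in m; the calibration is good to about 2 mm. The wrist camera is an equidistant fisheye: a pixel r from the principal point sees the ray r / f radians off the axis. A picture is of the moment at which its call begins.
- r.hand_in(): hands the job in, once; it reports no verdict.
The state is a dict: "time_s": time; "q": joint angles; "dq": joint speeds; "joint_efforts": joint torques, N m; "ee_pos": TCP position; "orientation": TCP orientation; "wrist_force": force on the tool from outside, world axes, zero at the start; "torque": the same for the moment, N m; "opening": finger opening in m.
Only numpy, scipy, OpenCV 4.12 (cv2) and the standard library are available. Lean on these libraries where they do the work, as an engineer would, in place of code of your own. Each camera call takes 0.05 s, during which the arm holds its last target.

## Task

Load the sloping storage shelf: first stand the small carton on the sloping deck, between the clips and the left side wall, with a narrow end square against the front stop, and let go. Then take the long wooden rod from its rest and press it down past the sprung jaws into both fork clips, so that it lies fully home along the slope, roughly centred, with both jaws shut over it. Leave the tin, the tape roll and the brush where they are.

Things in the scene. Friction and masses are not known exactly. Their poses are not given: they have to be found in the camera images.
- deck: White sloping deck, fixed, 30 degrees, low end nearest the robot. Origin on its upper face at mid-length; x up the slope, y level to the left, z square out of the deck (leaning 30 degrees towards the robot). Spans x -145 to 145, y -105 to 120 mm. Left side wall: inner face at y 107, 50 mm high. Carton lane: y -40 (clips) to 107 mm.
- lane_stop (a point): Foot of the front stop at mid-lane (deck x -140, y 35, z 0 mm), on its inner face; axes as the deck. The stop crosses the low end, 22 mm high (44 mm at deck y -85 to -40, where it also stops the rod's end). With the carton against it, the carton's centre is 40 mm up the slope from here and 32 mm out from the deck.
- clip_line (a point): Rod's centre when home and centred: deck x 0, y -60, z 34 mm; axes as the deck, rod along x, pressed in along -z. Two steel fork clips, 20 mm long, at x -85 and +85; 150 mm between is free. Fixed prong on the +y side, 66 mm above the deck, flared to 26 mm left of the line; sprung jaw on the -y side, 54 mm above the deck, to 22 mm right of the line.
- jaw_low (a joint): Hinge of the lower clip's jaw, rad: 0 shut, grows as it swings outwards (-y), to 0.5; sprung shut. Its round nose (6 mm radius, centre 12.5 mm above and 11 mm right of the seated rod's centre) overhangs the rod; the rod opens it about 0.15 in passing, 3 to 10 N a clip, and it snaps shut over the rod.
- jaw_high (a joint): The same for the upper clip's jaw.
- rod_mid (a point): Middle of the long wooden rod, on its axis: 20 mm diameter, 260 mm long, rounded ends, about 80 g, x along it. Lies level, axis 45 mm above the table, in a wooden rest: two notched blocks 70 mm either side of the rest's middle (rod off-centre by up to 12 mm) on a base board 50 mm wide, 12 mm high. Grasp between the blocks.
- carton_mid (a point): Centre of the small closed cardboard carton standing on the table: 80 mm long (its x), 60 mm wide (its y), 64 mm high (its z), about 250 g. It does not reliably slide down the deck by itself.
- tin: Bystander: plain metal tin, 62 mm diameter, 85 mm high; origin at the centre of its underside.
- tape: Bystander: roll of clear tape lying flat, 70 mm diameter, 45 mm high; origin at the centre of its underside.
- brush: Bystander: brush lying flat on the table left of the shelf; x along it.
Not all that is in view belongs to the job. What is shaped like the part that bears carton_mid but green or orange is not meant.

How it is judged:
On the way, in this order (a step that is already met when the one before it is completed fails the run):
1. the carton stands in its lane against the front stop, let go (x of carton_mid in the frame of deck between -0.108 and -0.09 m and y of carton_mid in the frame of deck between -0.015 and 0.08 m and z of carton_mid in the frame of deck between 0.028 and 0.036 m and angle between the z axis of carton_mid and the z axis of deck, either way round below 0.1 rad and angle between the x axis of carton_mid and the x axis of deck, either way round below 0.2 rad and contact force between the fingers and carton below 0.3 N), for 0.2 s.
2. the rod is home in both clips with both jaws shut over it (x of rod_mid in the frame of clip_line between -0.025 and 0.025 m and y of rod_mid in the frame of clip_line between -0.004 and 0.004 m and z of rod_mid in the frame of clip_line between -0.004 and 0.004 m and angle between the x axis of rod_mid and the x axis of deck, either way round below 0.05 rad and value of joint each of jaw_low, jaw_high below 0.08 rad), for 0.2 s.
At the end, for the whole second after the job is handed in: Carton flat on the deck (within 4 mm, 0.1 rad), square within 0.2 rad, within 10 mm of the front stop, its centre at deck y -15 to 80 mm; rod's middle within 4 mm of the clip line across and in height, 25 mm along it, parallel within 0.05 rad; both jaws below 0.08 rad; both at rest (all of step 2 and x of carton_mid in the frame of deck between -0.108 and -0.09 m and y of carton_mid in the frame of deck between -0.015 and 0.08 m and z of carton_mid in the frame of deck between 0.028 and 0.036 m and angle between the z axis of carton_mid and the z axis of deck, either way round below 0.1 rad and angle between the x axis of carton_mid and the x axis of deck, either way round below 0.2 rad and linear speed of each of rod, carton below 0.01 m/s); the robot touches nothing.
It fails at once if the tin, tape roll or brush is moved more than 30 mm (distance of any of tin, tape, brush from where it was at the start of the episode above 0.03 m).
It also fails if it takes over 67 s, if anything falls off the work surface, if the arm or the gripper's body presses on something with over 40 N, if the wrist force passes 120 N, or if a joint passes its speed limit or range.

## Working session

There is one attempt and no reset: what is moved stays moved. The work goes in short steps, Python scripts to look and compute and a shell command to move; the robot and the scene stay as the last step left them, time stands still between calls to the robot, and variables do not carry over. Pictures are saved under pics/ and viewed, and the job is handed in when it is done.

```bash
ls; mkdir -p pics; python3 - <<'E'
from plant import monitor, eyes, r
import cv2
s=monitor.observe(); print(s)
for n in ("scene","top","wrist"):
    d=eyes.get_image(n); cv2.imwrite(f"pics/{n}0.png",d["color"][:,:,::-1]); print(n,d["fx"],d["cx"],d["cy"],d["rvec"],d["tvec"])
E
```

```text
pics
{'time_s': 0.0, 'q': array([ 9.80001087e-01,  3.42724665e-01,  1.52502391e+00, -4.04008346e-06,
        1.27540004e+00, -1.45988713e-01]), 'dq': array([-1.56522568e-03, -6.75332188e-05, -4.35095541e-04, -4.52525238e-04,
       -3.39370875e-04, -2.07669923e-03]), 'joint_efforts': array([-4.10248185e-05, -4.31236124e+01, -2.44217938e+01,  7.16508483e-02,
        5.60653768e-02, -1.59213514e-04]), 'ee_pos': array([0.22564276, 0.47358056, 0.22604156]), 'orientation': array([-6.92829906e-01, -3.06367235e+00,  2.28189659e-03]), 'wrist_force': array([0.60149552, 0.70080042, 1.27164953]), 'torque': array([0.04604274, 0.02710328, 0.05588699]), 'opening': 0.09184805496944183}
scene 349.3784486417122 257.17160749179885 195.1610617263246 [ 0.99184864  2.5540876  -0.92118437] [ 0.41068115 -0.22561055  1.44142742]
top 429.8261143684428 258.43976043329394 190.7964925014172 [ 2.17071512 -2.11005432  0.16279274] [0.00987921 0.60595927 1.52668209]
wrist 297.3186396354542 258.78517547441 192.89754295607713 [-2.46997299 -1.56153741 -0.19327433] [-0.52350049 -0.03237157  0.39129515]
```

View pics/scene0.png

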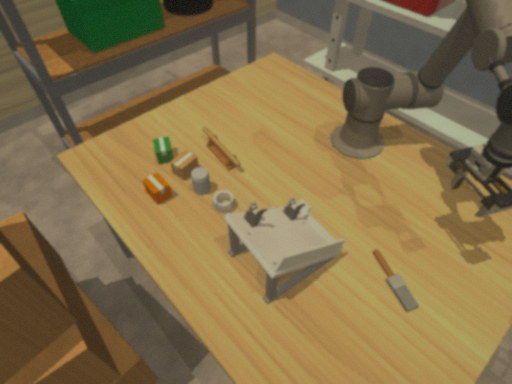

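View pics/top0.png

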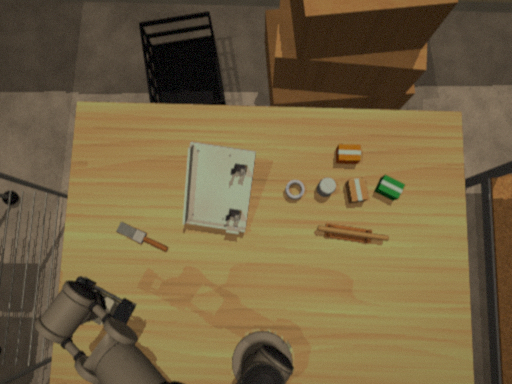

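View pics/wrist0.png

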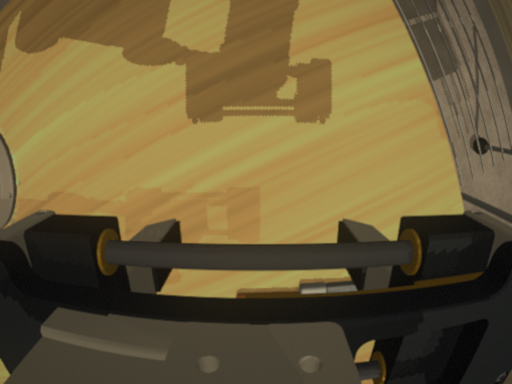

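Candidates for the carton in the top view: brown/cardboard at (358,190), green at (390,187) and orange at (348,153). The description says cardboard and excludes green and orange, so I choose (358,190). I'll check it in a close crop and measure.

```bash
cat > h.py <<'E'
import numpy as np, cv2
from scipy.spatial.transform import Rotation as R
from plant import monitor, eyes, r
def cam(n):
    d=eyes.get_image(n); d["R"]=R.from_rotvec(np.ravel(d["rvec"])).as_matrix(); d["t"]=np.ravel(d["tvec"]); return d
def cloud(d):
    h,w=d["z_map"].shape; u,v=np.meshgrid(np.arange(w),np.arange(h)); z=d["z_map"]
    P=np.stack([(u-d["cx"])/d["fx"]*z,(v-d["cy"])/d["fy"]*z,z],-1)
    W=(P-d["t"])@d["R"]; W[z==0]=np.nan
    return W
def ray(d,u,v,h):
    c=-d["R"].T@d["t"]; k=d["R"].T@np.array([(u-d["cx"])/d["fx"],(v-d["cy"])/d["fy"],1]); return c+k*(h-c[2])/k[2]
def proj(d,p):
    q=d["R"]@np.asarray(p)+d["t"]; return d["fx"]*q[0]/q[2]+d["cx"],d["fy"]*q[1]/q[2]+d["cy"]
def crop(d,x0,y0,x1,y1,name):
    c=d["color"][y0:y1,x0:x1,::-1]; s=min(800/(x1-x0),600/(y1-y0)); cv2.imwrite("pics/"+name,cv2.resize(c,None,fx=s,fy=s,interpolation=cv2.INTER_CUBIC))
E
python3 - <<'E'
from h import *
d=cam("top"); np.savez("top.npz",**d)
crop(d,280,130,420,250,"c1.png"); crop(d,170,130,270,245,"c2.png")
W=cloud(d)
np.set_printoptions(precision=4,suppress=True)
for n,(u,v) in dict(table=(300,300),carton=(358,190),tin=(327,186),deck=(210,190),rod=(350,232)).items(): print(n,W[v,u])
s=cam("scene"); np.savez("scene.npz",**s)
crop(s,130,120,260,217,"c3.png"); crop(s,215,190,355,300,"c4.png")
E
```

```text
table [ 0.2163 -0.1348  0.0003]
carton [ 0.6154 -0.3326  0.067 ]
tin [ 0.6236 -0.2175  0.0864]
deck [0.5938 0.197  0.1091]
rod [ 0.4639 -0.3056  0.0551]
```

View pics/c1.png

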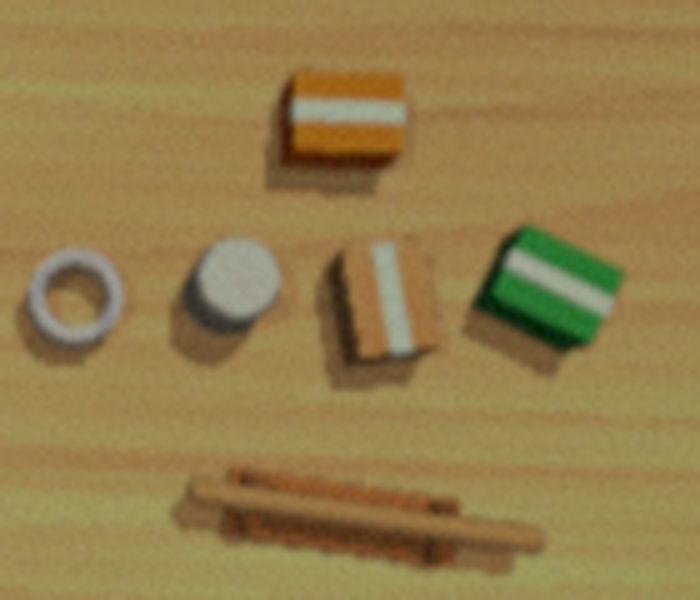

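View pics/c2.png

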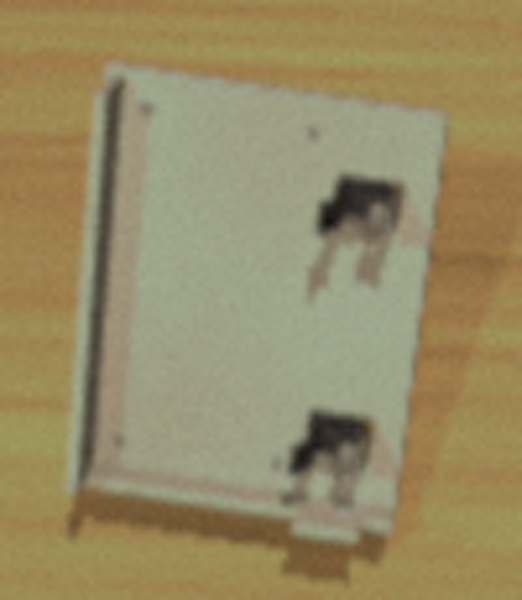

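View pics/c3.png

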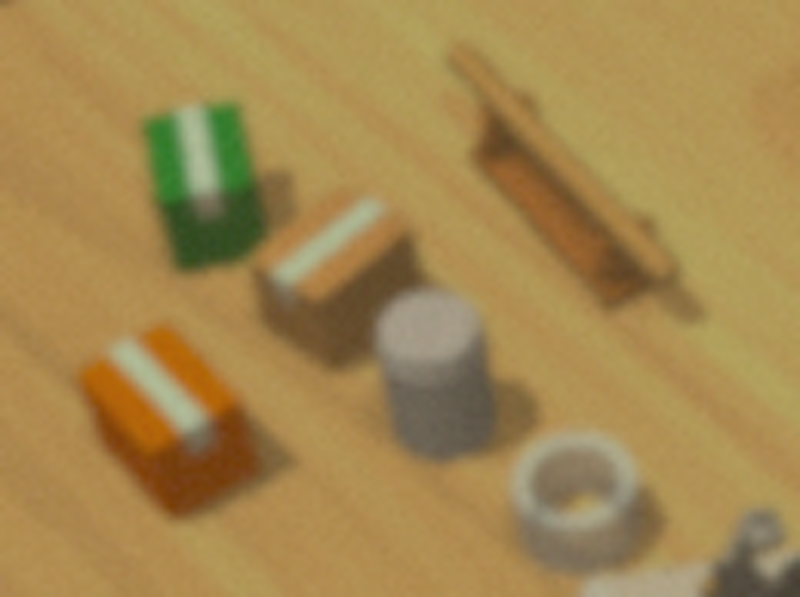

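View pics/c4.png

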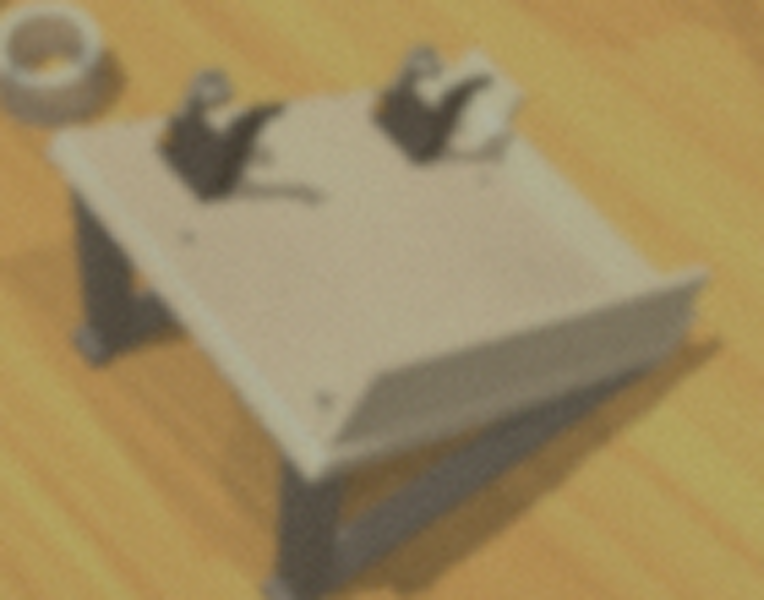

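The crop c1 shows the cardboard carton at crop (388,298), which is image (358,190), standing with the tape strip along its length. The tin is on its left and the green box on its right. The rod lies in its rest below them. I'll now measure the deck, carton and rod.

```bash
python3 - <<'E'
from h import *
np.set_printoptions(precision=4,suppress=True)
d=dict(np.load("top.npz")); s=dict(np.load("scene.npz"))
def fitplane(Q):
    for i in range(15):
        c=Q.mean(0); n=np.linalg.svd(Q-c,full_matrices=False)[2][2]; n*=np.sign(n[2])
        e=(Q-c)@n; Q=Q[abs(e)<max(0.003,1.5*np.std(e))]
    return c,n,np.std(e),len(Q)
W=cloud(d); Q=W[160:215,198:226].reshape(-1,3); Q=Q[~np.isnan(Q[:,0])]
print("top",fitplane(Q), np.degrees(np.arccos(fitplane(Q)[1][2])))
c,n=fitplane(Q)[:2]
Ws=cloud(s); m=(Ws[...,0]>.5)&(Ws[...,0]<.68)&(Ws[...,1]>.1)&(Ws[...,1]<.25)&(abs((Ws-c)@n)<.012)
q=fitplane(Ws[m]); print("scene",q,(q[0]-c)@n)
yaw=np.arctan2(-n[1],-n[0]); print("yaw from normal",np.degrees(yaw))
# deck pixels: white-ish mask in top
hsv=cv2.cvtColor(d["color"],cv2.COLOR_RGB2HSV); 
for p in [(210,190),(200,150),(245,155),(230,226),(264,190),(189,190)]: print(p,hsv[p[1],p[0]])
# table check
print("table",np.nanmedian(W[270:300,300:400,2]),np.nanmedian(Ws[90:110,260:300,2]))
E
```

```text
top (array([0.6028, 0.1913, 0.1119]), array([-0.4969,  0.071 ,  0.8649]), np.float64(0.0016038866737795399), 992) 30.12627159781675
scene (array([0.5955, 0.1754, 0.1078]), array([-0.4963,  0.0625,  0.8659]), np.float64(0.0009324544904507423), 1699) -0.0011216403749119285
yaw from normal -8.129636420710789
(210, 190) [ 36  38 161]
(200, 150) [ 39  44 162]
(245, 155) [ 36  42 164]
(230, 226) [ 20  55 152]
(264, 190) [ 21 126 158]
(189, 190) [20 62 94]
table 0.0013949123432599663 -0.00014851031758396954
```

```bash
python3 - <<'E'
from h import *
np.set_printoptions(precision=4,suppress=True)
d=dict(np.load("top.npz"))
hsv=cv2.cvtColor(cv2.GaussianBlur(d["color"],(3,3),0),cv2.COLOR_RGB2HSV)
# subpixel edges: saturation transitions along rows (right edge) and cols (top edge)
S=hsv[...,1].astype(float)
c0=np.array([0.5955,.1754,.1078]); n=np.array([-.4966,.0668,.8654]); n/=np.linalg.norm(n); 
c0=c0-n*0.0003
C=-d["R"].T@d["t"]; print("cam",C)
def pl(u,v,off=0):
    k=d["R"].T@np.array([(u-d["cx"])/d["fx"],(v-d["cy"])/d["fy"],1]); return C+k*(((c0+n*off-C)@n)/(k@n))
right=[];top=[]
for v in list(range(155,165))+list(range(182,205)):
    row=S[v,240:262]; i=np.where((row[:-1]<85)&(row[1:]>=85))[0]
    if len(i): i=i[-1]; right.append(pl(240+i+(85-row[i])/(row[i+1]-row[i]),v))
for u in range(200,250):
    col=S[138:165,u]; i=np.where((col[:-1]>=85)&(col[1:]<85))[0]
    if len(i): i=i[0]; top.append(pl(u,138+i+(col[i]-85)/(col[i]-col[i+1])))
ez=n
def lf(P):
    P=np.array(P)
    for _ in range(8):
        vx,vy,vz,a,b,cc=cv2.fitLine(P.astype(np.float32),cv2.DIST_HUBER,0,.001,.001).ravel()
        dd=np.array([vx,vy,vz]); m=np.array([a,b,cc]); e=np.linalg.norm(np.cross(P-m,dd),axis=1); P=P[e<max(.003,2*e.std())]
    return m,dd,len(P),e.std()
mr,dr,k1,e1=lf(right); mt,dt,k2,e2=lf(top)
dr*=np.sign(dr[0]); dt*=np.sign(dt[1])
print("right",mr,dr,k1,e1,"yaw",np.degrees(np.arctan2(dr[1],dr[0]))); print("top",mt,dt,k2,e2,"yaw",np.degrees(np.arctan2(-dt[0],dt[1])))
yaw=np.arctan2(dr[1],dr[0])*.5+np.arctan2(-dt[0],dt[1])*.5; yaw=(np.arctan2(dr[1],dr[0])*2+np.arctan2(-dt[0],dt[1])*2)/4
ey=np.array([-np.sin(yaw),np.cos(yaw),0]); a=np.radians(30)
ex=np.array([np.cos(yaw)*np.cos(a),np.sin(yaw)*np.cos(a),np.sin(a)]); ez=np.cross(ex,ey)
# origin: y from right, x from top
y0=mr@ey+.105; x0=mt@ex-.145; z0=c0@ez
O=ex*x0+ey*y0+ez*z0
print("yaw",np.degrees(yaw),"O",O,"ez",ez,n)
np.savez("deck.npz",O=O,M=np.stack([ex,ey,ez],1))
M=np.stack([ex,ey,ez],1)
im=d["color"][:,:,::-1].copy(); im=cv2.resize(im[130:245,170:270],None,fx=5,fy=5,interpolation=cv2.INTER_CUBIC)
s=dict(np.load("scene.npz")); im2=cv2.resize(s["color"][190:300,215:355,::-1],None,fx=5,fy=5,interpolation=cv2.INTER_CUBIC)
for p in [(145,-105,0),(145,107,0),(-140,107,0),(-145,-105,0),(-140,35,0),(-140,35,22),(-140,-85,44),(-140,-40,44),(145,107,50),(0,-60,0),(85,-60,34),(-85,-60,34),(85,-60+26,66),(-85,-34,66),(-85,-71,46.5),(85,-71,46.5)]:
    P=O+M@(np.array(p)/1000)
    for I,D,o in ((im,d,(170,130)),(im2,s,(215,190))):
        u,v=proj(D,P); cv2.drawMarker(I,(int((u-o[0]+.5)*5),int((v-o[1]+.5)*5)),(0,0,255),cv2.MARKER_CROSS,9,1)
cv2.imwrite("pics/d1.png",im); cv2.imwrite("pics/d2.png",im2)
E
```

```text
cam [0.3647 0.0207 1.6015]
right [0.631  0.0508 0.1375] [ 0.8587 -0.1076  0.5011] 33 0.00017150121396154202 yaw -7.143092
top [0.7322 0.1367 0.1889] [ 0.122   0.9925 -0.0066] 50 0.0001880901854297189 yaw -7.0064716
yaw -7.074782 O [0.6087 0.1593 0.1161] ez [-0.4962  0.0616  0.866 ] [-0.4966  0.0668  0.8654]
```

View pics/d1.png

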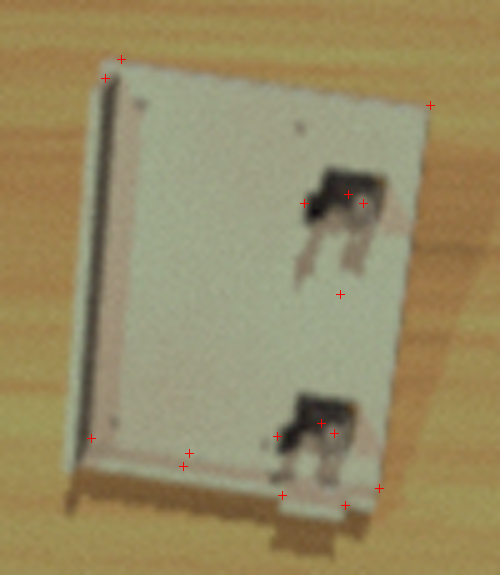

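View pics/d2.png

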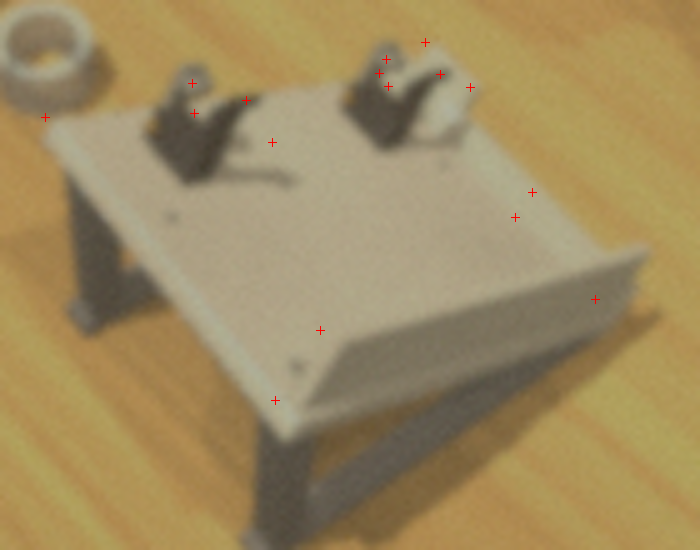

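```bash
python3 - <<'E'
from h import *
z=np.load("deck.npz"); O,M=z["O"],z["M"]
d=dict(np.load("top.npz")); s=dict(np.load("scene.npz"))
print("scene cam",-s["R"].T@s["t"])
sc=6
im=cv2.resize(d["color"][135:240,175:265,::-1],None,fx=sc,fy=sc,interpolation=cv2.INTER_NEAREST)
im2=cv2.resize(s["color"][195:295,220:350,::-1],None,fx=sc,fy=sc,interpolation=cv2.INTER_NEAREST)
L=[[(145,-105,0),(145,107,0),(145,107,50),(145,120,50),(-145,120,50),(-145,107,50),(145,107,50)],[(-145,-105,0),(145,-105,0)],[(-140,107,22),(-140,-40,22),(-140,-40,44),(-140,-85,44),(-140,-85,22),(-140,-105,22)]]
for pl in L:
    for I,D,o in ((im,d,(175,135)),(im2,s,(220,195))):
        q=[proj(D,O+M@(np.array(p)/1000)) for p in pl]
        q=[(int((u-o[0]+.5)*sc),int((v-o[1]+.5)*sc)) for u,v in q]
        cv2.polylines(I,[np.array(q)],False,(0,0,255),1)
for I,D,o in ((im,d,(175,135)),(im2,s,(220,195))):
  for x in (-85,85):
    for y,zz in ((-71,46.5),(-60,34),(-34,66)):
      u,v=proj(D,O+M@(np.array((x,y,zz))/1000)); cv2.circle(I,(int((u-o[0]+.5)*sc),int((v-o[1]+.5)*sc)),3,(0,255,0),1)
cv2.imwrite("pics/e1.png",im[:600]); cv2.imwrite("pics/e2.png",im2)
E
```

```text
scene cam [1.04601571 0.52679667 0.96208551]
```

View pics/e1.png

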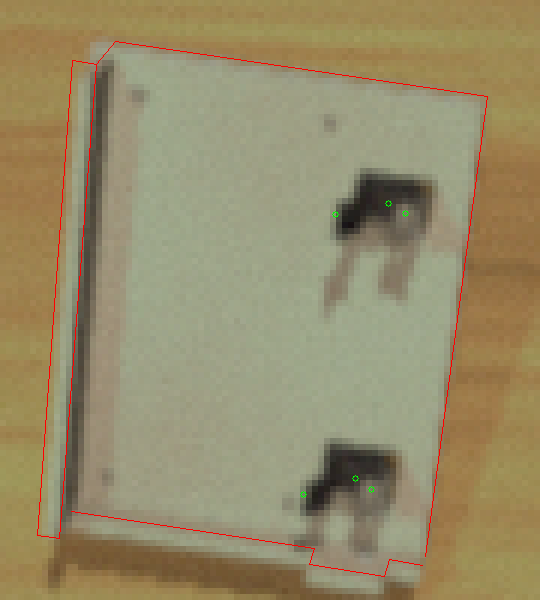

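View pics/e2.png

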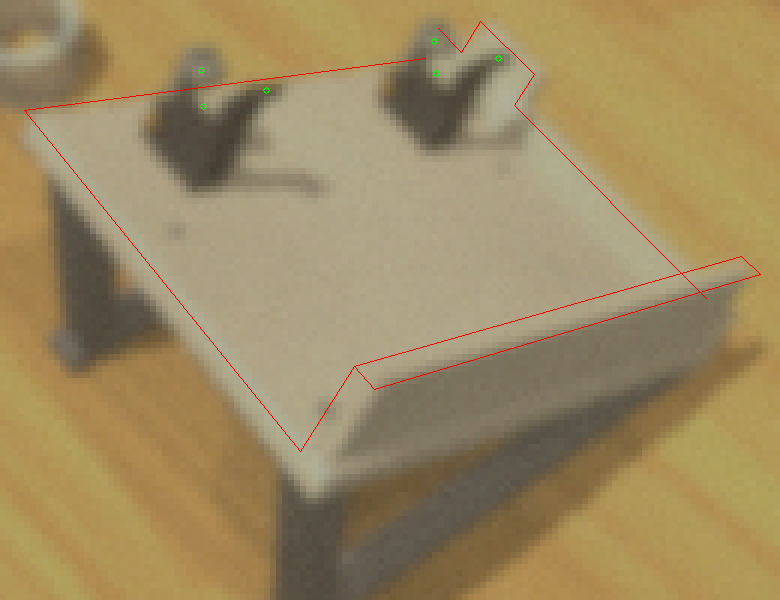

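```bash
python3 - <<'E'
from h import *
np.set_printoptions(precision=4,suppress=True)
d=dict(np.load("top.npz")); c=d["color"]; hsv=cv2.cvtColor(c,cv2.COLOR_RGB2HSV)
x0,y0,x1,y1=340,170,375,212
sub=hsv[y0:y1,x0:x1].astype(int)
print("strip/cardboard/table/side", hsv[190,358],hsv[190,352],hsv[190,364],hsv[215,372],hsv[190,348])
# top face: strip(low sat) or cardboard hue < table hue
W=cloud(d)
m=(W[...,2]>.05)&(W[...,2]<.085)
m2=np.zeros_like(m); m2[y0:y1,x0:x1]=m[y0:y1,x0:x1]
ys,xs=np.where(m2); P=np.array([ray(d,u,v,.064)[:2] for u,v in zip(xs,ys)])
(cx,cy),(w,h),a=cv2.minAreaRect(P.astype(np.float32)); print("depth rect",cx,cy,w,h,a,"mean",P.mean(0),len(P))
st=(sub[...,1]<85)&(sub[...,2]>120); ys,xs=np.where(st); Q=np.array([ray(d,u+x0,v+y0,.064)[:2] for u,v in zip(xs,ys)])
vx,vy,a,b=cv2.fitLine(Q.astype(np.float32),cv2.DIST_HUBER,0,.001,.001).ravel()
print("strip n",len(Q),"mean",Q.mean(0),"dir deg",np.degrees(np.arctan2(vy,vx)),"len",np.ptp(Q@[vx,vy]))
cr=cv2.cvtColor(c[y0-5:y1+5,x0-5:x1+5],cv2.COLOR_RGB2BGR); o=cr.copy()
cr=cv2.resize(cr,None,fx=11,fy=11,interpolation=cv2.INTER_NEAREST); cv2.imwrite("pics/cart.png",cr)
# rod
s=dict(np.load("scene.npz"))
for nm,D,bx in (("top",d,(312,218,395,248)),):
    Wd=cloud(D); a,b,e,f=bx; mm=(Wd[b:f,a:e,2]>.048); ys,xs=np.where(mm)
    P=np.array([ray(D,u+a,v+b,.045)[:2] for u,v in zip(xs,ys)])
    L=cv2.fitLine(P.astype(np.float32),cv2.DIST_HUBER,0,.001,.001).ravel(); t=(P-L[2:])@L[:2]; print(nm,"rod dir deg",np.degrees(np.arctan2(L[1],L[0])),"ctr",P.mean(0),"mid of ends",L[2:]+L[:2]*(np.percentile(t,.5)+np.percentile(t,99.5))/2,"len",np.ptp(t),len(P))
cr=cv2.resize(c[215:250,310:395,::-1],None,fx=9,fy=9,interpolation=cv2.INTER_NEAREST); cv2.imwrite("pics/rod.png",cr)
E
```

```text
strip/cardboard/table/side [ 43  38 167] [ 16 145 162] [ 16 152 156] [ 21 119 159] [ 18 176  58]
depth rect 0.6192631125450134 -0.33086147904396057 0.08265452086925507 0.06360936164855957 10.664987564086914 mean [ 0.6189 -0.3312] 390
strip n 103 mean [ 0.6199 -0.3329] dir deg 10.631192 len 0.08151684264801662
top rod dir deg 83.153854 ctr [ 0.4632 -0.3201] mid of ends [ 0.4634 -0.3179] len 0.2576125711392505 374
```

View pics/cart.png

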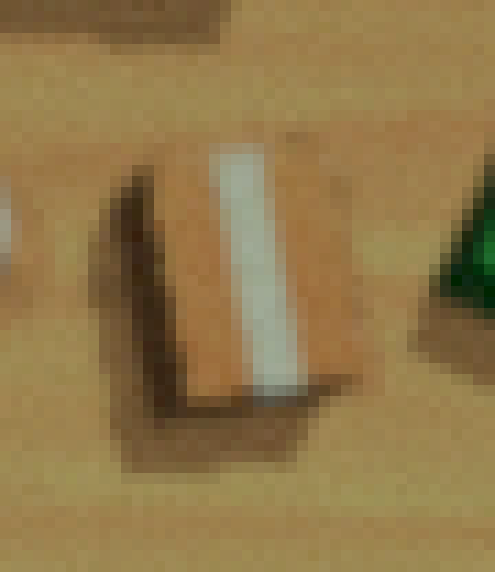

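View pics/rod.png

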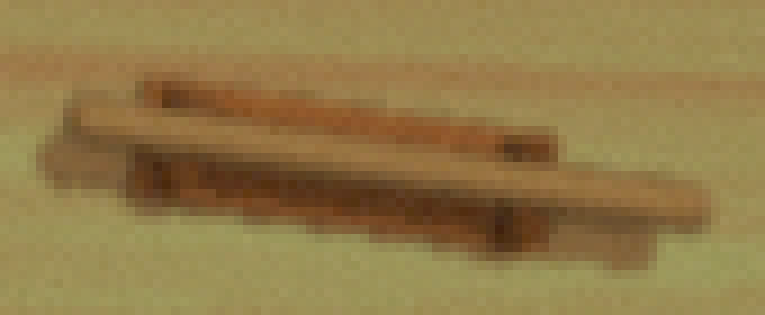

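The carton centre is at about (0.6195, -0.332) with yaw 10.6°. The rod's middle is at about (0.463, -0.318) with direction 83.2°. The deck origin is at (0.609, 0.159, 0.116) with yaw -7.1°. I'll plan the first approach from these.

```bash
cat >> h.py <<'E'
np.set_printoptions(precision=3,suppress=True)
_z=np.load("deck.npz"); O,M=_z["O"],_z["M"]
def down(ydeg):
    a=np.radians(ydeg); y=np.array([np.cos(a),np.sin(a),0]); z=np.array([0,0,-1.]); return np.stack([np.cross(y,z),y,z],1)
def deckR(s):  # s=+1: tool y = +deck y ; -1: tool y = -deck y
    z=-M[:,2]; y=s*M[:,1]; return np.stack([np.cross(y,z),y,z],1)
def deckP(x,y,z): return O+M@(np.array([x,y,z])/1000)
def st():
    s=monitor.observe(); return s,np.array(s["ee_pos"]),R.from_rotvec(s["orientation"]).as_matrix()
def rel(p,Rt,show=True):
    s,p0,R0=st()
    print("t %.2f"%s["time_s"],"p",p0,"F",s["wrist_force"],"open %.1f"%(s["opening"]*1000),"q",s["q"])
    print("travel",(R0.T@(np.array(p)-p0)*1000).round(1),"rot",R.from_matrix(R0.T@Rt).as_rotvec().round(4))
E
python3 - <<'E'
from h import *
rel((.45,.2,.34),down(10)); rel((.62,-.332,.20),down(-79.4))
d=dict(np.load("top.npz")); W=cloud(d)
hsv=cv2.cvtColor(d["color"],cv2.COLOR_RGB2HSV); g=(hsv[...,0]>50)&(hsv[...,0]<75)&(hsv[...,1]>150)&(W[...,2]>.05)&(W[...,2]<.09); g[:160]=0; print("green ymax",W[g].max(0),W[g].min(0))
E
```

```text
t 0.25 p [0.226 0.474 0.226] F [0.291 0.219 0.503] open 91.9 q [ 0.98   0.342  1.524 -0.     1.275 -0.146]
travel [-320.2 -150.7 -113.5] rot [-0.001  0.     0.951]
t 0.25 p [0.226 0.474 0.226] F [0.291 0.219 0.503] open 91.9 q [ 0.98   0.342  1.524 -0.     1.275 -0.146]
travel [-702.6 -557.7   26.7] rot [-0.     0.001  2.512]
green ymax [ 0.671 -0.406  0.074] [ 0.594 -0.493  0.051]
```

```bash
python3 -m jog '{"travel":[[-30,-15,-20],[-65,-30,-45],[-100,-47,-70],[-135,-63,-90],[-170,-80,-105],[-205,-97,-113],[-240,-115,-113],[-275,-132,-113]],"rot":[[0,0,0.1],[0,0,0.22],[0,0,0.34],[0,0,0.46],[0,0,0.58],[0,0,0.7],[0,0,0.82],[0,0,0.92]]}' 76 20
python3 - <<'E'
from h import *
rel((.60,-.30,.24),down(-79.4))
E
```

```text
time_s: 0.92
ee_pos: [0.4166, 0.2369, 0.3406]
orientation: [1.987, 2.432, 0.002]
wrist_force: [0.5, 0.3, -0.8]
opening: 0.076
t 0.92 p [0.417 0.237 0.341] F [ 0.502  0.308 -0.831] open 76.0 q [ 0.357  0.189  1.421 -0.     1.53   0.157]
travel [-562.7   72.7  100.7] rot [ 0.001 -0.001  1.586]
```

```bash
python3 -m jog '{"travel":[[-36,5,0],[-72,10,0],[-108,15,0],[-144,20,0],[-180,25,0],[-216,30,5],[-252,35,10],[-288,38,15]],"rot":[[0,0,0.11],[0,0,0.22],[0,0,0.33],[0,0,0.44],[0,0,0.55],[0,0,0.66],[0,0,0.77],[0,0,0.88]]}'
python3 - <<'E'
from h import *
rel((.61,-.32,.22),down(-79.4))
E
```

```text
time_s: 1.58
ee_pos: [0.5115, -0.0395, 0.3254]
orientation: [2.838, 1.346, 0.003]
wrist_force: [0.1, -0.2, -0.1]
opening: 0.0759
t 1.58 p [ 0.512 -0.04   0.325] F [ 0.054 -0.175 -0.089] open 75.9 q [-0.227  0.261  1.368  0.001  1.511  0.458]
travel [-155.   253.6  105.5] rot [ 0.001 -0.002  0.701]
```

```bash
python3 -m jog '{"travel":[[-20,32,5],[-40,64,20],[-60,96,35],[-80,128,50],[-100,160,65],[-120,194,80],[-138,226,93],[-155,253,105]],"rot":[[0,0,0.09],[0,0,0.18],[0,0,0.27],[0,0,0.36],[0,0,0.45],[0,0,0.54],[0,0,0.62],[0,0,0.7]]}'
python3 - <<'E'
from h import *
rel((.6195,-.332,.14),down(-79.4))
d=cam("wrist"); cv2.imwrite("pics/w1.png",d["color"][:,:,::-1])
E
```

```text
time_s: 2.25
ee_pos: [0.6097, -0.322, 0.2188]
orientation: [-3.128, -0.283, -0.002]
wrist_force: [0.3, -0.1, 0.4]
opening: 0.0757
t 2.25 p [ 0.61  -0.322  0.219] F [ 0.315 -0.118  0.442] open 75.7 q [-0.597  0.664  1.007  0.001  1.469  0.792]
travel [ 7.7 11.7 78.8] rot [-0.001 -0.001 -0.004]
```

View pics/w1.png

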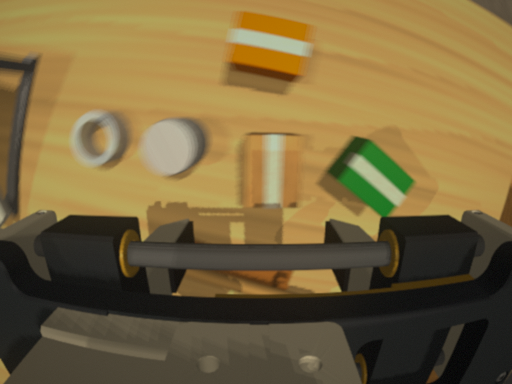

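The wrist view shows the cardboard carton at (273,170), with its strip nearly upright, so the tool's yaw matches. The tin is at (172,147) and the green box at (370,177). I'll check the carton's centre from this view.

```bash
cat >> h.py <<'E'
def wray(d,u,v,h):
    a=np.array([(u-d["cx"])/d["fx"],(v-d["cy"])/d["fy"]]); t=np.linalg.norm(a); k=np.array([*(np.sin(t)*a/max(t,1e-9)),np.cos(t)]); k=d["R"].T@k
    c=-d["R"].T@d["t"]; return c+k*(h-c[2])/k[2]
E
python3 - <<'E'
from h import *
d=cam("wrist"); hsv=cv2.cvtColor(d["color"],cv2.COLOR_RGB2HSV).astype(int)
sub=hsv[125:215,235:315]; st_=(sub[...,1]<100)&(sub[...,2]>130); ys,xs=np.where(st_)
P=np.array([wray(d,u+235,v+125,.064)[:2] for u,v in zip(xs,ys)])
L=cv2.fitLine(P.astype(np.float32),cv2.DIST_HUBER,0,.001,.001).ravel(); t=(P-L[2:])@L[:2]
print(len(P),"mean",P.mean(0),"mid",L[2:]+L[:2]*(t.min()+t.max())/2,"len",np.ptp(t),"dir",np.degrees(np.arctan2(L[1],L[0])))
crop(d,230,120,320,220,"w1c.png")
E
```

```text
1158 mean [ 0.621 -0.331] mid [ 0.62  -0.331] len 0.08135130746411992 dir 10.454457
```

View pics/w1c.png

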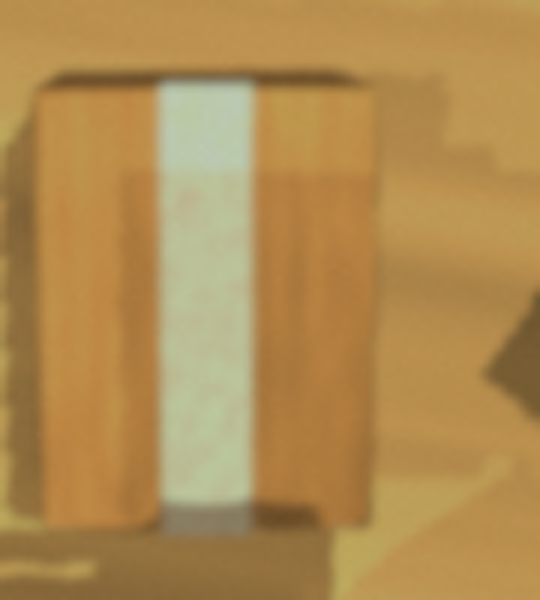

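Top and wrist agree to about 1 mm: the centre is (0.620, -0.331). I'll go down to TCP z = 0.030.

```bash
python3 - <<'E'
from h import *
rel((.620,-.3313,.030),down(-79.4))
E
```

```text
t 2.35 p [ 0.609 -0.324  0.215] F [-1.046  0.616 -1.293] open 75.6 q [-0.6    0.669  1.008  0.     1.469  0.792]
travel [ 10.5   9.8 185.2] rot [-0.003  0.003 -0.006]
```

```bash
python3 -m jog '{"travel":[[5,5,20],[10.5,10,45],[10.5,10,70],[10.5,10,98],[10.5,10,125],[10.5,10,150],[10.5,10,170],[10.5,10,185]],"rot":[[0,0,-0.006],[0,0,-0.006],[0,0,-0.006],[0,0,-0.006],[0,0,-0.006],[0,0,-0.006],[0,0,-0.006],[0,0,-0.006]]}'
python3 -m jog '{"travel":[[0,0,0],[0,0,0],[0,0,0],[0,0,0],[0,0,0],[0,0,0],[0,0,0],[0,0,0]],"rot":[[0,0,0],[0,0,0],[0,0,0],[0,0,0],[0,0,0],[0,0,0],[0,0,0],[0,0,0]]}' 50 25
python3 - <<'E'
from h import *
rel((.620,-.3313,.20),down(-79.4))
E
```

```text
time_s: 3.02
ee_pos: [0.6191, -0.3302, 0.028]
orientation: [-3.123, -0.291, 0.008]
wrist_force: [-0.8, 0.1, 0.5]
opening: 0.0758
time_s: 3.68
ee_pos: [0.6196, -0.3304, 0.0291]
orientation: [-3.124, -0.291, 0.006]
wrist_force: [0.1, 1.2, 3.0]
opening: 0.0598
t 3.68 p [ 0.62  -0.33   0.029] F [0.094 1.167 2.964] open 59.8 q [-0.599  0.85   1.18   0.001  1.117  0.786]
travel [  -0.4    0.2 -170.9] rot [-0.004  0.004  0.001]
```

```bash
python3 -m jog '{"travel":[[0,0,-10],[0,0,-35],[0,0,-65],[0,0,-100],[0,0,-135],[0,0,-170],[-20,0,-205],[-40,0,-235]],"rot":[[0,0,0],[0,0,0],[0,0,0],[0,0,0],[0,0,0],[0,0,0],[0,0,0],[0,0,0]]}'
python3 - <<'E'
from h import *
rel(deckP(-95,40,115),deckR(-1)); rel(deckP(-95,40,160),deckR(-1))
print(deckP(-95,40,160),deckP(-97,40,29))
E
```

```text
time_s: 4.35
ee_pos: [0.5813, -0.3382, 0.2667]
orientation: [-3.125, -0.293, 0.005]
wrist_force: [0.4, -0.9, -2.6]
opening: 0.0601
t 4.35 p [ 0.581 -0.338  0.267] F [ 0.392 -0.936 -2.646] open 60.1 q [-0.641  0.612  0.975  0.     1.56   0.743]
travel [  -1.2 -564.3  100.4] rot [-0.084  0.523  0.302]
t 4.35 p [ 0.581 -0.338  0.267] F [ 0.392 -0.936 -2.646] open 60.1 q [-0.641  0.612  0.975  0.     1.56   0.743]
travel [ -22.7 -571.3   61.5] rot [-0.084  0.523  0.302]
[0.453 0.219 0.207] [0.516 0.211 0.093]
```

```bash
python3 -m jog '{"travel":[[-15,-30,-15],[-30,-65,-30],[-45,-100,-45],[-60,-135,-50],[-70,-170,-50],[-80,-205,-50],[-85,-240,-50],[-85,-275,-50]],"rot":[[0,0,0.02],[0,0,0.04],[0,0.03,0.06],[0,0.08,0.09],[-0.02,0.13,0.11],[-0.03,0.18,0.13],[-0.04,0.23,0.15],[-0.05,0.27,0.16]]}'
python3 - <<'E'
from h import *
rel(deckP(-92,40,150),deckR(-1))
E
```

```text
time_s: 5.02
ee_pos: [0.4444, -0.0825, 0.3181]
orientation: [3.091, 0.036, 0.423]
wrist_force: [0.8, 1.1, -3.0]
opening: 0.0597
t 5.02 p [ 0.444 -0.083  0.318] F [ 0.805  1.119 -3.026] open 59.7 q [-0.42  -0.017  1.743  0.101  1.161  1.099]
travel [  -8.8 -303.1  112.4] rot [-0.033  0.25   0.142]
```

```bash
python3 -m jog '{"travel":[[0,-38,0],[0,-76,0],[0,-114,5],[0,-152,15],[0,-190,35],[-3,-228,60],[-6,-266,85],[-8.8,-303,112]],"rot":[[-0.005,0.03,0.02],[-0.01,0.06,0.04],[-0.015,0.1,0.06],[-0.02,0.13,0.08],[-0.025,0.17,0.1],[-0.03,0.2,0.12],[-0.033,0.23,0.13],[-0.033,0.25,0.142]]}'
python3 - <<'E'
from h import *
rel(deckP(-92,40,60),deckR(-1))
d=cam("top"); crop(d,160,120,280,250,"p1.png"); d=cam("wrist"); cv2.imwrite("pics/w2.png",d["color"][:,:,::-1])
rel(deckP(-92,40,60),deckR(-1))
E
```

```text
time_s: 5.68
ee_pos: [0.457, 0.1947, 0.2183]
orientation: [2.999, -0.183, 0.802]
wrist_force: [1.6, -2.2, -2.5]
opening: 0.0597
t 5.68 p [0.457 0.195 0.218] F [ 1.614 -2.169 -2.544] open 59.7 q [ 0.412  0.111  1.99  -0.447  0.629  2.414]
travel [ -8.8 -23.6 105.9] rot [-0.     0.001  0.002]
t 5.78 p [0.455 0.196 0.215] F [-0.239 -0.565 -3.385] open 60.0 q [ 0.414  0.117  1.991 -0.444  0.63   2.412]
travel [ -4.5 -23.1 103.7] rot [0.002 0.009 0.005]
```

View pics/w2.png

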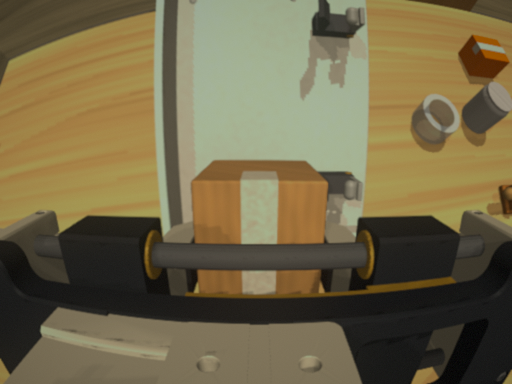

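View pics/p1.png

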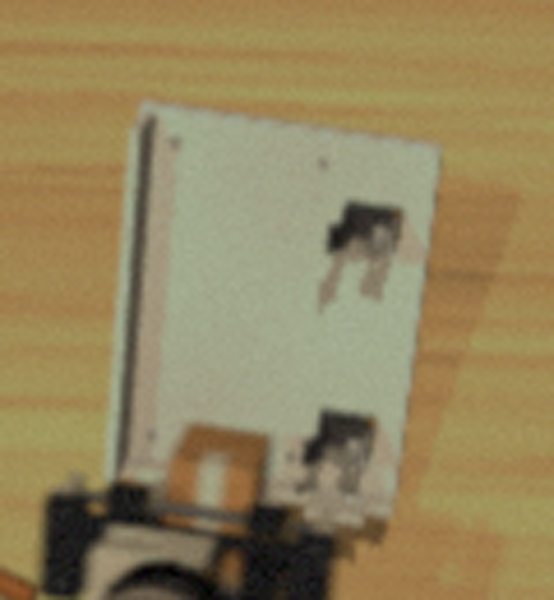

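```bash
python3 -m jog '{"travel":[[0,-8,10],[0,-16,25],[-2,-22,42],[-2,-23,60],[-2,-23,76],[-2,-23,90],[-2,-23,100],[-2,-23,104]],"rot":[[0,0,0],[0,0.004,0.003],[0,0.008,0.005],[0.002,0.009,0.005],[0.002,0.009,0.005],[0.002,0.009,0.005],[0.002,0.009,0.005],[0.002,0.009,0.005]]}'
python3 - <<'E'
from h import *
rel(deckP(-90,40,30),deckR(-1))
E
```

```text
time_s: 6.45
ee_pos: [0.5074, 0.2112, 0.1223]
orientation: [2.998, -0.186, 0.802]
wrist_force: [-0.7, 0.1, -3.4]
opening: 0.06
t 6.45 p [0.507 0.211 0.122] F [-0.697  0.061 -3.434] open 60.0 q [ 0.401  0.353  1.997 -0.676  0.413  2.669]
travel [-0.5 -1.1 28.8] rot [ 0.001  0.001 -0.   ]
```

```bash
python3 -m jog '{"travel":[[0,-1,5],[0,-1,10],[0,-1,15],[0,-1,20],[0,-1,23],[0,-1,25],[0,-1,27],[0,-1,28]],"rot":[[0,0,0],[0,0,0],[0,0,0],[0,0,0],[0,0,0],[0,0,0],[0,0,0],[0,0,0]]}'
python3 - <<'E'
from h import *
rel(deckP(-100,40,29),deckR(-1)); s,p,_=st(); print((M.T@(p-O))*1000, M.T@s["wrist_force"])
d=cam("wrist"); cv2.imwrite("pics/w3.png",d["color"][:,:,::-1]); d=cam("scene"); crop(d,200,170,370,300,"s3.png")
s,p,_=st(); print((M.T@(p-O))*1000, M.T@s["wrist_force"])
E
```

```text
time_s: 7.12
ee_pos: [0.5215, 0.2104, 0.098]
orientation: [2.998, -0.186, 0.802]
wrist_force: [-0.5, -0.4, -3.2]
opening: 0.0598
t 7.12 p [0.521 0.21  0.098] F [-0.483 -0.369 -3.229] open 59.8 q [ 0.386  0.414  1.992 -0.758  0.364  2.746]
travel [-10.5  -0.    1.7] rot [ 0.001  0.001 -0.   ]
[-89.48   39.96   30.663] [-1.99  -0.426 -2.579]
[-89.526  39.92   30.73 ] [-1.453  0.414 -2.55 ]
```

View pics/w3.png

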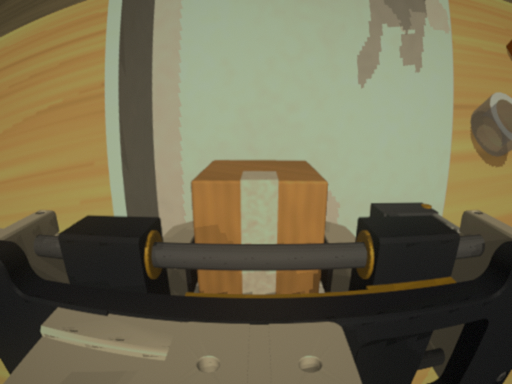

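View pics/s3.png

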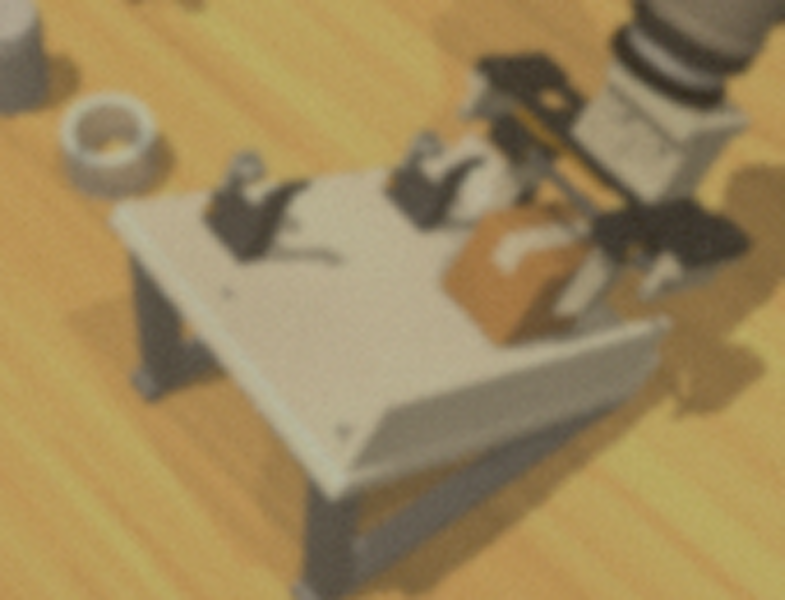

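```bash
python3 -m jog '{"travel":[[0,0,0.3],[0,0,0.6],[0,0,0.9],[0,0,1.2],[0,0,1.5],[0,0,1.8],[0,0,2],[0,0,2]],"rot":[[0,0,0],[0,0,0],[0,0,0],[0,0,0],[0,0,0],[0,0,0],[0,0,0],[0,0,0]]}'
python3 - <<'E'
from h import *
s,p,_=st(); print((M.T@(p-O))*1000, M.T@s["wrist_force"])
E
```

```text
time_s: 7.88
ee_pos: [0.5221, 0.2104, 0.0972]
orientation: [2.997, -0.186, 0.803]
wrist_force: [-6.8, -1.3, 6.8]
opening: 0.0598
[-89.381  39.955  29.687] [-2.268 -2.149  9.161]
```

```bash
python3 -m jog '{"travel":[[0,0,-0.7],[-1.5,0,-0.7],[-3,0,-0.7],[-4.5,0,-0.7],[-6,0,-0.7],[-7,0,-0.7],[-8,0,-0.7],[-8,0,-0.7]],"rot":[[0,0,0],[0,0,0],[0,0,0],[0,0,0],[0,0,0],[0,0,0],[0,0,0],[0,0,0]]}'
python3 - <<'E'
from h import *
s,p,_=st(); print((M.T@(p-O))*1000, M.T@s["wrist_force"],s["q"])
E
```

```text
time_s: 8.55
ee_pos: [0.5146, 0.2112, 0.0935]
orientation: [2.997, -0.186, 0.802]
wrist_force: [-0.7, -0.3, -2.9]
opening: 0.0598
[-97.66   39.888  30.285] [-2.012 -0.357 -2.139] [ 0.394  0.416  2.01  -0.8    0.354  2.797]
```

```bash
python3 -m jog '{"travel":[[-0.5,0,0],[-1,0,0],[-1.5,0,0],[-2,0,0],[-2.5,0,0],[-3,0,0],[-3.5,0,0],[-3.5,0,0]],"rot":[[0,0,0],[0,0,0],[0,0,0],[0,0,0],[0,0,0],[0,0,0],[0,0,0],[0,0,0]]}'
python3 - <<'E'
from h import *
s,p,_=st(); print((M.T@(p-O))*1000, M.T@s["wrist_force"],s["q"])
E
```

```text
time_s: 9.22
ee_pos: [0.5115, 0.2116, 0.0917]
orientation: [2.997, -0.186, 0.802]
wrist_force: [1.1, -0.1, -2.9]
opening: 0.0599
[-101.326   39.874   30.266] [-0.533  0.003 -3.064] [ 0.398  0.416  2.018 -0.817  0.35   2.818]
```

```bash
python3 -m jog '{"travel":[[-0.5,0,0],[-1,0,0],[-1.5,0,0],[-2,0,0],[-2.5,0,0],[-3,0,0],[-3,0,0],[-3,0,0]],"rot":[[0,0,0],[0,0,0],[0,0,0],[0,0,0],[0,0,0],[0,0,0],[0,0,0],[0,0,0]]}'
python3 - <<'E'
from h import *
s,p,_=st(); print((M.T@(p-O))*1000, M.T@s["wrist_force"],s["q"])
E
```

```text
time_s: 9.88
ee_pos: [0.5095, 0.2119, 0.0907]
orientation: [2.997, -0.186, 0.804]
wrist_force: [3.2, -2.4, -0.8]
opening: 0.0601
[-103.602   39.92    30.376] [ 2.566 -2.011 -2.431] [ 0.401  0.416  2.024 -0.833  0.347  2.837]
```

```bash
python3 -m jog '{"travel":[[-0.5,0,0],[-1,0,0],[-1.5,0,0],[-2,0,0],[-2,0,0.5],[-2,0,0.7],[-2,0,0.7],[-2,0,0.7]],"rot":[[0,0,0],[0,0,0],[0,0,0],[0,0,0],[0,0,0],[0,0,0],[0,0,0],[0,0,0]]}'
python3 - <<'E'
from h import *
s,p,_=st(); print((M.T@(p-O))*1000, M.T@s["wrist_force"],s["q"])
E
```

```text
time_s: 10.55
ee_pos: [0.5095, 0.2121, 0.0904]
orientation: [2.996, -0.185, 0.808]
wrist_force: [4.7, -3.6, 2.9]
opening: 0.0597
[-103.688   40.196   30.163] [ 5.875 -2.983 -0.017] [ 0.402  0.417  2.026 -0.847  0.344  2.852]
```

```bash
python3 -m jog '{"travel":[[0,0,0],[0,0,0],[0,0,0],[0,0,0],[0,0,0],[0,0,0],[0,0,0],[0,0,0]],"rot":[[0,0,0],[0,0,0],[0,0,0],[0,0,0],[0,0,0],[0,0,0],[0,0,0],[0,0,0]]}' 78
python3 - <<'E'
from h import *
s,p,_=st(); print((M.T@(p-O))*1000, M.T@s["wrist_force"],s["opening"],s["q"])
E
```

```text
time_s: 11.22
ee_pos: [0.5095, 0.2122, 0.0903]
orientation: [2.996, -0.185, 0.808]
wrist_force: [0.4, -0.7, 0.5]
opening: 0.0779
[-103.818   40.223   30.12 ] [ 0.609 -0.611  0.178] 0.07785761904464324 [ 0.402  0.417  2.026 -0.847  0.344  2.852]
```

Released with no residual force. I'll retract straight out along the tool axis.

```bash
python3 -m jog '{"travel":[[0,0,-5],[0,0,-15],[0,0,-30],[0,0,-48],[0,0,-68],[0,0,-90],[0,0,-115],[0,0,-140]],"rot":[[0,0,0],[0,0,0],[0,0,0],[0,0,0],[0,0,0],[0,0,0],[0,0,0],[0,0,0]]}'
python3 - <<'E'
from h import *
d=cam("wrist"); np.savez("w4.npz",**d); cv2.imwrite("pics/w4.png",d["color"][:,:,::-1]); d=cam("scene"); crop(d,200,170,370,300,"s4.png")
rel((.46,-.10,.33),down(-50)); rel((.46,.05,.33),down(-7))
E
```

```text
time_s: 11.88
ee_pos: [0.4385, 0.2209, 0.2122]
orientation: [2.997, -0.185, 0.807]
wrist_force: [1.3, 0.5, -0.1]
opening: 0.078
t 11.98 p [0.44  0.222 0.215] F [ 0.448 -0.331 -0.457] open 78.3 q [ 0.503  0.119  1.996 -0.512  0.644  2.55 ]
travel [110.2 316.8 -69.9] rot [ 0.215 -0.503 -0.801]
t 11.98 p [0.44  0.222 0.215] F [ 0.448 -0.331 -0.457] open 78.3 q [ 0.503  0.119  1.996 -0.512  0.644  2.55 ]
travel [ 94.1 167.9 -78.7] rot [ 0.414 -0.42  -1.531]
```

View pics/w4.png

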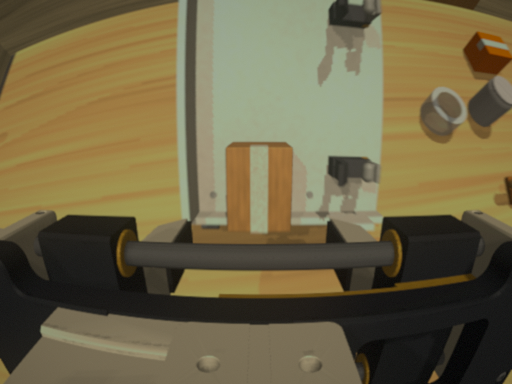

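View pics/s4.png

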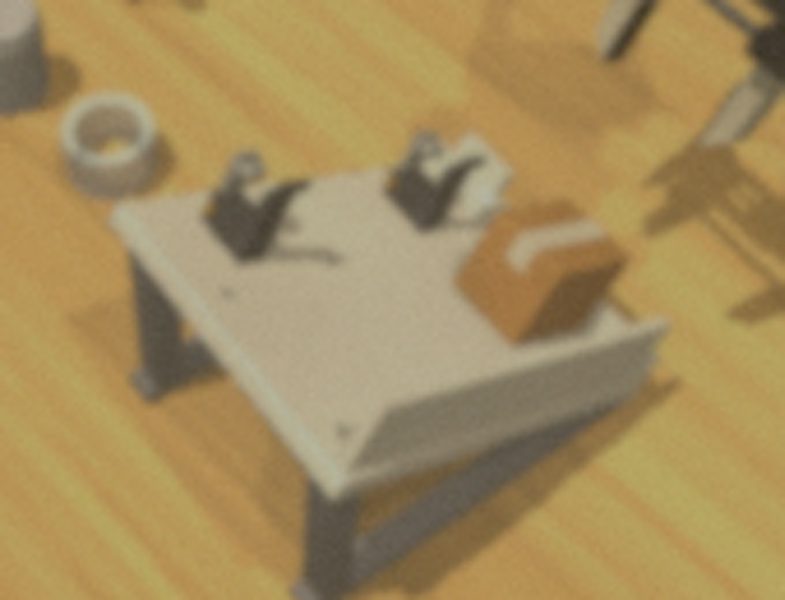

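Carton stands square against the front stop: in the wrist view it is at (259,190), with its lower edge at the stop near row 230. I'll check the clip positions against this close view.

```bash
cat >> h.py <<'E'
def wproj(d,p):
    q=d["R"]@np.asarray(p)+d["t"]; t=np.arctan2(np.hypot(q[0],q[1]),q[2]); f=t/np.hypot(q[0],q[1]); return d["fx"]*q[0]*f+d["cx"],d["fy"]*q[1]*f+d["cy"]
E
python3 - <<'E'
from h import *
d=dict(np.load("w4.npz"))
sc=4; x0,y0,x1,y1=170,0,370+30,235
im=cv2.resize(d["color"][y0:y1,x0:x1,::-1],None,fx=3.4,fy=2.55*0+3.4*0.74,interpolation=cv2.INTER_CUBIC) if 0 else cv2.resize(d["color"][0:150+85,170:400,::-1],None,fx=2.5,fy=2.5,interpolation=cv2.INTER_CUBIC)
def mk(p,col):
    u,v=wproj(d,deckP(*p)); cv2.drawMarker(im,(int((u-170+.5)*2.5),int((v+.5)*2.5)),col,cv2.MARKER_CROSS,9,1)
for dx,col in ((0,(0,0,255)),(-3.5,(255,0,0))):
    for x in (-85,85):
        for y,z in ((-71,46.5),(-34,66)):
            mk((x+dx,y,z),col)
    mk((-140+dx,-85,44),col); mk((-140+dx,-40,44),col); mk((-140+dx,107,0),col);mk((145+dx,-105,0),col);mk((0+dx,-105,0),col);mk((0+dx,107,50),col);mk((0+dx,107,0),col)
    for a in (-30,30):
        for b in (-40,40): mk((-100+dx+b,40+a,64),(0,255,0) if dx else (0,255,255))
cv2.imwrite("pics/w4m.png",im)
E
```

```text
(no output)
```

View pics/w4m.png

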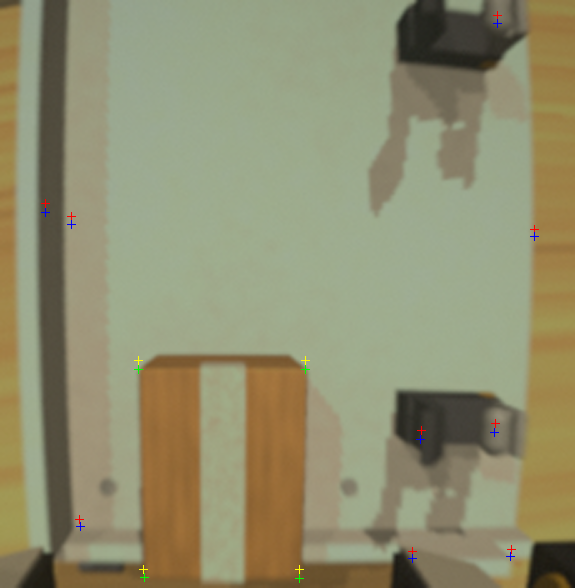

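```bash
python3 - <<'E'
from h import *
np.savez("deck.npz",O=O-0.003*M[:,0],M=M)
rel((.44,.03,.33),down(-57))
E
```

```text
t 11.98 p [0.44  0.222 0.215] F [ 0.448 -0.331 -0.457] open 78.3 q [ 0.503  0.119  1.996 -0.512  0.644  2.55 ]
travel [ 79.2 190.2 -87.6] rot [ 0.182 -0.511 -0.682]
```

```bash
python3 -m jog '{"travel":[[10,5,-25],[20,25,-55],[30,50,-75],[40,80,-88],[50,110,-88],[60,140,-88],[70,165,-88],[79,190,-88]],"rot":[[0.02,-0.06,-0.08],[0.045,-0.13,-0.17],[0.07,-0.2,-0.26],[0.09,-0.26,-0.34],[0.115,-0.32,-0.43],[0.14,-0.38,-0.51],[0.16,-0.45,-0.6],[0.18,-0.51,-0.68]]}' 60
python3 - <<'E'
from h import *
rel((.46,-.30,.20),down(-6.85))
E
```

```text
time_s: 12.65
ee_pos: [0.4367, 0.0483, 0.3262]
orientation: [3.056, 0.634, 0.2]
wrist_force: [1.4, 0.1, -0.1]
opening: 0.0604
t 12.65 p [0.437 0.048 0.326] F [ 1.362  0.14  -0.061] open 60.4 q [-0.081  0.037  1.642  0.023  1.336  1.077]
travel [-132.4  323.9  123.8] rot [ 0.1   -0.09  -1.041]
```

```bash
python3 -m jog '{"travel":[[-10,30,0],[-22,60,5],[-35,95,10],[-50,130,15],[-62,160,25],[-75,190,35],[-90,225,50],[-105,260,70]],"rot":[[0.02,-0.02,-0.1],[0.04,-0.04,-0.22],[0.06,-0.06,-0.34],[0.08,-0.07,-0.46],[0.09,-0.08,-0.58],[0.1,-0.09,-0.7],[0.1,-0.09,-0.81],[0.1,-0.09,-0.92]]}'
python3 - <<'E'
from h import *
rel((.4634,-.318,.16),down(-6.85))
E
```

```text
time_s: 13.32
ee_pos: [0.4528, -0.2325, 0.254]
orientation: [-2.474, -1.924, -0.006]
wrist_force: [1.1, -0.4, 0.7]
opening: 0.0601
t 13.32 p [ 0.453 -0.232  0.254] F [ 1.145 -0.401  0.662] open 60.1 q [-0.629  0.295  1.515  0.006  1.337 -0.381]
travel [-81.   31.6  93.3] rot [-0.003 -0.008 -0.13 ]
```

```bash
python3 -m jog '{"travel":[[-12,5,10],[-24,10,24],[-38,16,38],[-52,21,54],[-64,26,70],[-74,30,84],[-81,31.5,93],[-81,31.5,93]],"rot":[[0,0,-0.02],[0,0,-0.04],[0,0,-0.06],[0,0,-0.08],[0,0,-0.1],[0,-0.005,-0.12],[0,-0.008,-0.13],[0,-0.008,-0.13]]}'
python3 - <<'E'
from h import *
rel((.4634,-.318,.029),down(-6.85))
d=cam("wrist"); np.savez("w5.npz",**d); cv2.imwrite("pics/w5.png",d["color"][:,:,::-1])
E
```

```text
time_s: 13.98
ee_pos: [0.4621, -0.3183, 0.1574]
orientation: [-2.346, -2.08, 0.004]
wrist_force: [-0.7, 0.9, -0.3]
opening: 0.0602
t 13.98 p [ 0.462 -0.318  0.157] F [-0.692  0.876 -0.281] open 60.2 q [-0.739  0.474  1.519 -0.002  1.156 -0.618]
travel [  0.2   2.2 128.4] rot [-0.007 -0.002 -0.001]
```

View pics/w5.png

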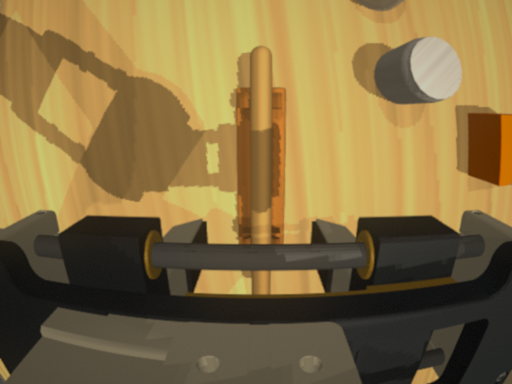

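```bash
python3 - <<'E'
from h import *
d=dict(np.load("w5.npz"))
crop(d,225,35,300,245,"w5c.png")
R0=down(-6.85)
for n,u,v,h in (("rod end",261,46.5,.045),("rod mid1",261,75,.045),("rod low",262,225,.045),("blk far outer",261,88,.04),("blk far inner",261,107,.04),("blk near inner",261,222,.04),("blk near outer",261,240,.04)):
    p=wray(d,u,v,h); print(n,p, (R0.T@(p-np.array([.4634,-.318,.045])))*1000)
E
```

```text
rod end [ 0.479 -0.186  0.045] [132.455  -0.194   0.   ]
rod mid1 [ 0.476 -0.213  0.045] [105.336  -0.187   0.   ]
rod low [ 0.46  -0.354  0.045] [-36.615   1.038   0.   ]
blk far outer [ 0.474 -0.225  0.04 ] [93.766 -0.182  5.   ]
blk far inner [ 0.472 -0.243  0.04 ] [75.962 -0.167  5.   ]
blk near inner [ 0.459 -0.353  0.04 ] [-35.313   0.056   5.   ]
blk near outer [ 0.457 -0.372  0.04 ] [-54.745   0.115   5.   ]
```

View pics/w5c.png

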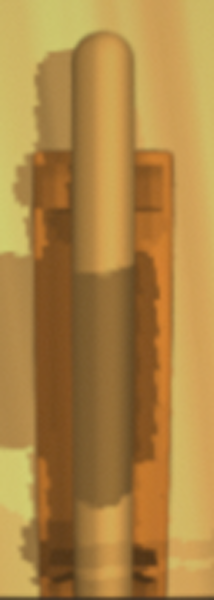

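```bash
python3 -m jog '{"travel":[[1,1,15],[2,2,35],[2.5,2,55],[2.5,2,75],[2.5,2,95],[2.5,2,112],[2.5,2,124],[2.5,2,131]],"rot":[[-0.007,0,0],[-0.007,0,0],[-0.007,0,0],[-0.007,0,0],[-0.007,0,0],[-0.007,0,0],[-0.007,0,0],[-0.007,0,0]]}'
python3 -m jog '{"travel":[[0,0,0],[0,0,0],[0,0,0],[0,0,0],[0,0,0],[0,0,0],[0,0,0],[0,0,0]],"rot":[[0,0,0],[0,0,0],[0,0,0],[0,0,0],[0,0,0],[0,0,0],[0,0,0],[0,0,0]]}' 10 60
python3 - <<'E'
from h import *
rel((.4634,-.318,.026),down(-6.85))
E
```

```text
time_s: 14.7
ee_pos: [0.4641, -0.3146, 0.0274]
orientation: [-2.35, -2.083, -0.004]
wrist_force: [0.3, -0.2, 0.8]
opening: 0.06
time_s: 15.37
ee_pos: [0.4635, -0.3146, 0.0277]
orientation: [-2.35, -2.083, -0.003]
wrist_force: [-4.9, 0.7, 5.3]
opening: 0.0187
t 15.37 p [ 0.463 -0.315  0.028] F [-4.94   0.696  5.274] open 18.7 q [-0.734  0.634  1.655  0.003  0.854 -0.616]
travel [-3.4  0.3  1.7] rot [-0.    -0.002 -0.001]
```

```bash
python3 -m jog '{"travel":[[0,0,-3],[0,0,-10],[0,0,-25],[0,0,-50],[0,0,-80],[0,0,-115],[0,0,-150],[0,0,-185]],"rot":[[0,0,0],[0,0,0],[0,0,0],[0,0,0],[0,0,0],[0,0,0],[0,0,0],[0,0,0]]}'
python3 - <<'E'
from h import *
rel(deckP(3,-60,150),deckR(1)); rel((.45,-.1,.35),down(40))
print(deckP(3,-60,150))
d=cam("wrist"); np.savez("w6.npz",**d); cv2.imwrite("pics/w6.png",d["color"][:,:,::-1])
E
```

```text
time_s: 16.03
ee_pos: [0.4634, -0.3147, 0.2149]
orientation: [-2.35, -2.083, -0.003]
wrist_force: [1.3, 0.4, -0.8]
opening: 0.0187
t 16.03 p [ 0.463 -0.315  0.215] F [ 1.291  0.432 -0.804] open 18.7 q [-0.735  0.416  1.444  0.002  1.282 -0.615]
travel [428.3  12.3 -30.1] rot [-0.407 -0.412 -1.529]
t 16.03 p [ 0.463 -0.315  0.215] F [ 1.291  0.432 -0.804] open 18.7 q [-0.735  0.416  1.444  0.002  1.282 -0.615]
travel [ 211.9  -39.  -134.6] rot [ 0.002 -0.002 -0.818]
[0.527 0.109 0.246]
```

View pics/w6.png

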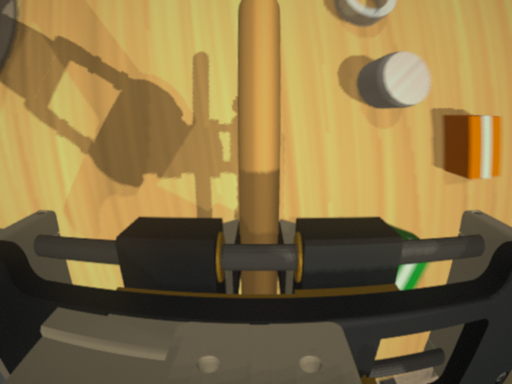

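```bash
python3 -m jog '{"travel":[[5,0,-25],[20,-4,-55],[40,-10,-85],[68,-16,-110],[98,-22,-130],[130,-28,-135],[165,-34,-135],[200,-39,-135]],"rot":[[0,0,-0.08],[0,0,-0.18],[0,0,-0.29],[0,0,-0.4],[0,0,-0.51],[0,0,-0.62],[0,0,-0.73],[0,0,-0.82]]}'
python3 - <<'E'
from h import *
rel(deckP(3,-60,170),deckR(1)); print(deckP(3,-60,170))
E
```

```text
time_s: 16.75
ee_pos: [0.4495, -0.1113, 0.3571]
orientation: [1.312, 2.839, -0.001]
wrist_force: [0.2, 0.8, -0.9]
opening: 0.0181
t 16.75 p [ 0.449 -0.111  0.357] F [ 0.171  0.819 -0.902] open 18.1 q [-0.408  0.145  1.432 -0.001  1.551 -1.113]
travel [126.3 194.5  93.1] rot [-0.194 -0.485 -0.725]
[0.517 0.11  0.263]
```

```bash
python3 -m jog '{"travel":[[14,24,0],[28,48,5],[42,72,12],[58,97,22],[75,122,36],[92,147,54],[110,172,74],[126,194,93]],"rot":[[-0.02,-0.06,-0.09],[-0.05,-0.12,-0.18],[-0.07,-0.18,-0.27],[-0.1,-0.24,-0.36],[-0.12,-0.3,-0.45],[-0.15,-0.36,-0.54],[-0.17,-0.42,-0.63],[-0.194,-0.485,-0.725]]}'
python3 - <<'E'
from h import *
d=cam("wrist"); np.savez("w7.npz",**d); cv2.imwrite("pics/w7.png",d["color"][:,:,::-1])
d=cam("top"); crop(d,160,120,280,250,"t7.png"); s=cam("scene"); np.savez("s7.npz",**s); crop(s,180,150,380,300,"s7.png")
rel(deckP(3,-60,100),deckR(1))
E
```

```text
time_s: 17.42
ee_pos: [0.5168, 0.1121, 0.2638]
orientation: [0.153, 2.609, -0.041]
wrist_force: [1.6, -1.2, -1.2]
opening: 0.0186
t 17.57 p [0.515 0.111 0.262] F [ 0.122  0.147 -1.135] open 18.6 q [ 0.148  0.082  1.886 -0.212  0.681 -1.172]
travel [-3.1 -0.9 69.5] rot [ 0.001 -0.004  0.004]
```

View pics/w7.png

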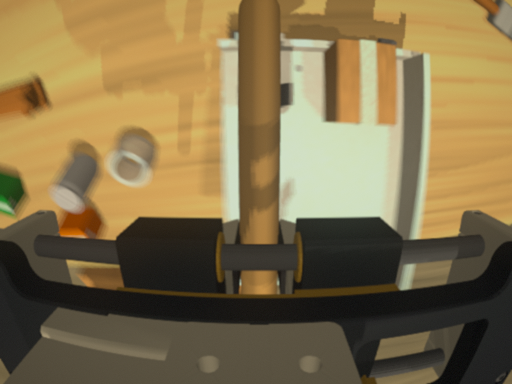

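View pics/s7.png

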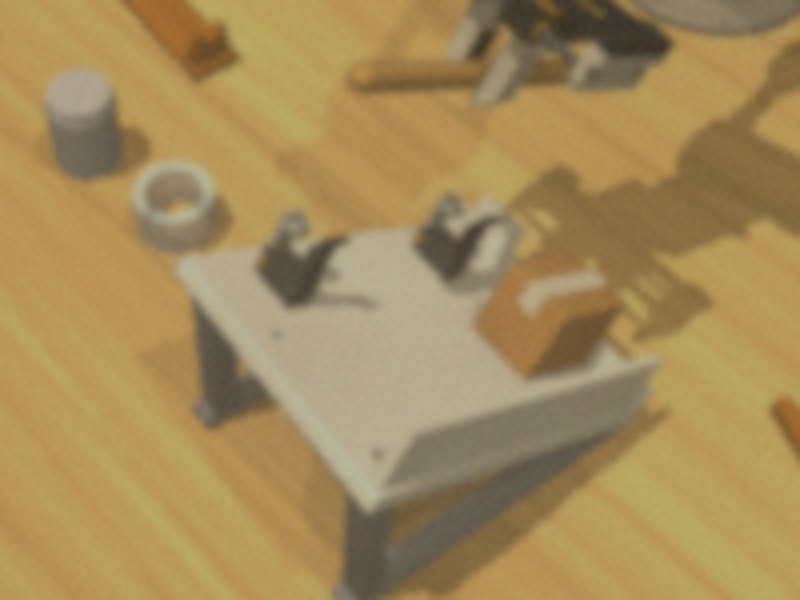

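View pics/t7.png

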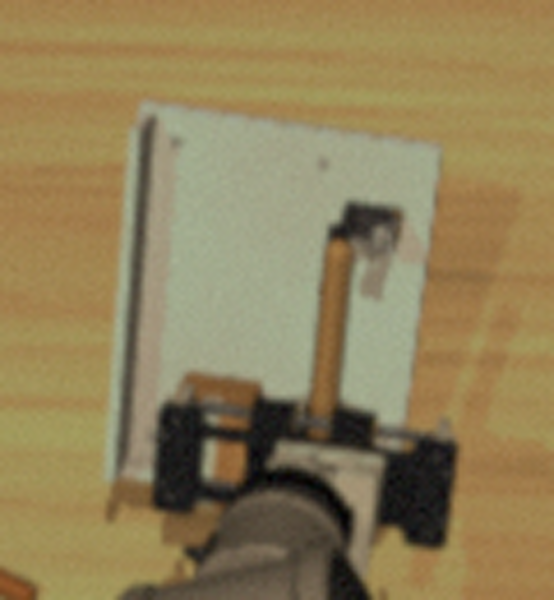

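```bash
python3 - <<'E'
from h import *
s,p,Rt=st(); print("tcp in deck",(M.T@(p-O))*1000)
d=dict(np.load("s7.npz"))
im=cv2.resize(d["color"][150:220,240:380,::-1],None,fx=5,fy=5,interpolation=cv2.INTER_CUBIC)
t=cam("top"); x0,y0=160,120; im2=cv2.resize(t["color"][120:250,160:280,::-1],None,fx=4.5,fy=4.5,interpolation=cv2.INTER_CUBIC)
for I,D,o,sc in ((im,d,(240,150),5),(im2,t,(160,120),4.5)):
    for a in (-130,-60,0,60,130):
        P=p+Rt@(np.array([a,0,-17.3])/1000); u,v=proj(D,P); cv2.drawMarker(I,(int((u-o[0]+.5)*sc),int((v-o[1]+.5)*sc)),(0,0,255),cv2.MARKER_CROSS,12,1)
cv2.imwrite("pics/s7m.png",im); cv2.imwrite("pics/t7m.png",im2)
E
```

```text
tcp in deck [  0.214 -59.203 169.561]
```

View pics/s7m.png

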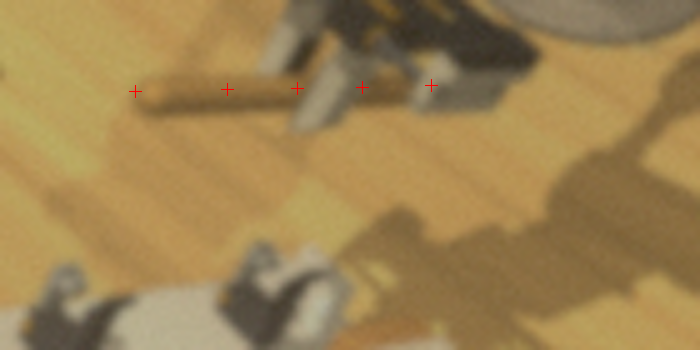

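View pics/t7m.png

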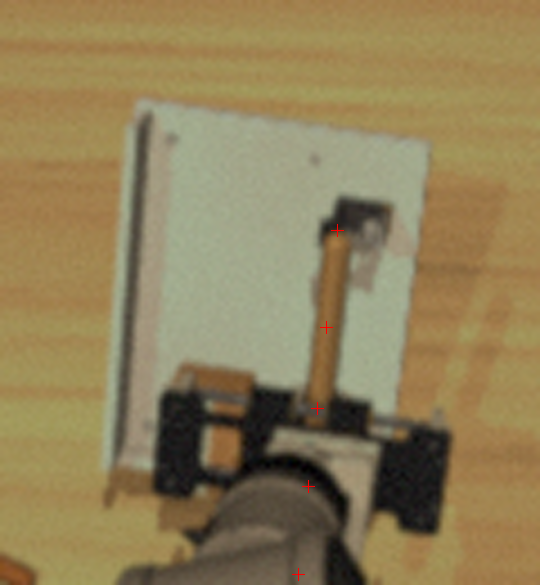

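```bash
python3 -m jog '{"travel":[[-1,0,12],[-2,-0.5,26],[-3,-0.8,40],[-3,-0.8,54],[-3,-0.8,68],[-3,-0.8,82],[-3,-0.8,94],[-3,-0.8,102]],"rot":[[0,0,0],[0.001,-0.004,0.004],[0.001,-0.004,0.004],[0.001,-0.004,0.004],[0.001,-0.004,0.004],[0.001,-0.004,0.004],[0.001,-0.004,0.004],[0.001,-0.004,0.004]]}'
python3 - <<'E'
from h import *
rel(deckP(3,-60,17),deckR(1)); s,p,_=st(); print((M.T@(p-O))*1000, M.T@s["wrist_force"])
d=cam("wrist"); cv2.imwrite("pics/w8.png",d["color"][:,:,::-1]); s=cam("scene"); crop(s,210,160,360,270,"s8.png")
E
```

```text
time_s: 18.28
ee_pos: [0.5708, 0.1015, 0.1771]
orientation: [0.17, 2.609, -0.044]
wrist_force: [0.4, -0.0, -1.4]
opening: 0.0186
t 18.28 p [0.571 0.102 0.177] F [ 0.359 -0.049 -1.432] open 18.6 q [ 0.109  0.28   1.907 -0.272  0.453 -1.118]
travel [ 4.3  2.1 51. ] rot [-0.002  0.004 -0.006]
[  7.119 -62.024  67.976] [-0.402 -0.005 -1.421]
```

View pics/w8.png

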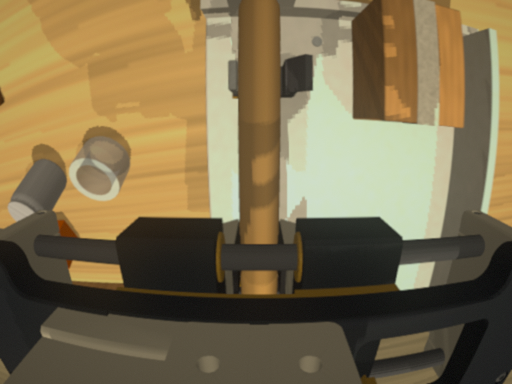

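View pics/s8.png

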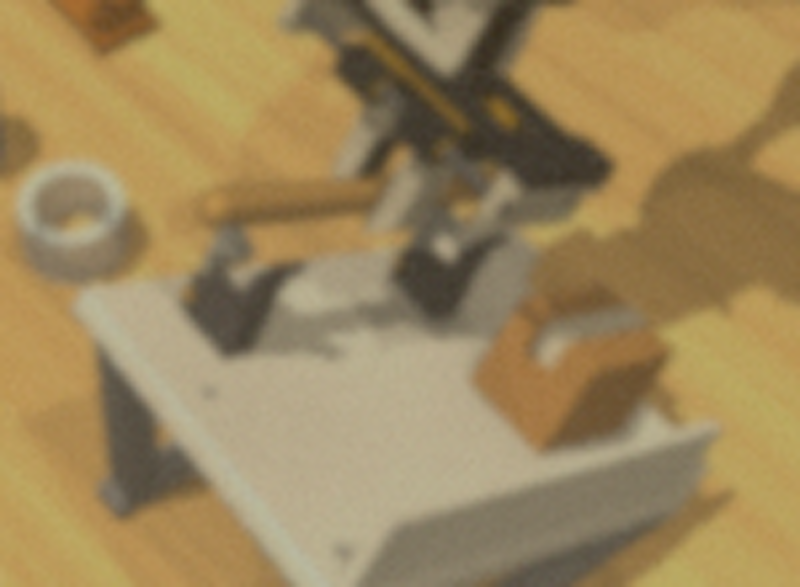

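```bash
python3 -m jog '{"travel":[[1.5,0.7,1],[3,1.4,3],[4,2,5],[4,2,7],[4,2,9],[4,2,10],[4,2,10],[4,2,10]],"rot":[[-0.002,0.004,-0.006],[-0.002,0.004,-0.006],[-0.002,0.004,-0.006],[-0.002,0.004,-0.006],[-0.002,0.004,-0.006],[-0.002,0.004,-0.006],[-0.002,0.004,-0.006],[-0.002,0.004,-0.006]]}'
python3 - <<'E'
from h import *
rel(deckP(3,-60,16),deckR(1)); s,p,_=st(); print((M.T@(p-O))*1000, M.T@s["wrist_force"])
d=cam("wrist"); np.savez("w9.npz",**d); crop(d,180,0,340,230,"w9.png")
E
```

```text
time_s: 19.05
ee_pos: [0.5719, 0.1037, 0.1658]
orientation: [0.16, 2.615, -0.043]
wrist_force: [-0.6, -0.2, -1.7]
opening: 0.0183
t 19.05 p [0.572 0.104 0.166] F [-0.594 -0.213 -1.704] open 18.3 q [ 0.111  0.3    1.914 -0.28   0.432 -1.112]
travel [-0.9 -0.2 41.8] rot [ 0.    -0.002  0.001]
[  2.127 -59.761  57.785] [-1.34  -0.285 -1.195]
```

View pics/w9.png

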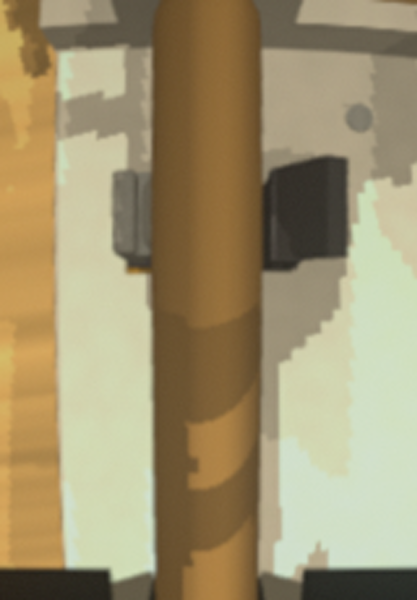

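```bash
python3 -m jog '{"travel":[[-0.5,0,4],[-1,0,8],[-1,0,12],[-1,0,15],[-1,0,18],[-1,0,20],[-1,0,22],[-1,0,22]],"rot":[[0,0,0],[0,0,0],[0,0,0],[0,0,0],[0,0,0],[0,0,0],[0,0,0],[0,0,0]]}'
python3 - <<'E'
from h import *
rel(deckP(3,-60,16),deckR(1)); s,p,_=st(); print((M.T@(p-O))*1000, M.T@s["wrist_force"],M.T@s["torque"])
E
```

```text
time_s: 19.77
ee_pos: [0.5853, 0.1042, 0.1493]
orientation: [0.158, 2.61, -0.039]
wrist_force: [-1.8, 9.9, 8.0]
opening: 0.0188
t 19.77 p [0.585 0.104 0.149] F [-1.788  9.876  8.007] open 18.8 q [ 0.107  0.345  1.907 -0.299  0.389 -1.094]
travel [ 2.4 -2.5 20.9] rot [0.004 0.004 0.001]
[  5.35  -57.602  36.94 ] [1.414 9.581 8.43 ] [1.556 0.424 0.032]
```

```bash
python3 -m jog '{"travel":[[0,-0.5,3],[0.5,-1,6],[1,-1.5,9],[1.5,-1.5,12],[2,-2,15],[2,-2,18],[2,-2,20],[2,-2,22]],"rot":[[0,0,0],[0,0,0],[0,0,0],[0,0,0],[0,0,0],[0,0,0],[0,0,0],[0,0,0]]}'
python3 - <<'E'
from h import *
rel(deckP(3,-60,16),deckR(1)); s,p,_=st(); print((M.T@(p-O))*1000, M.T@s["wrist_force"],M.T@s["torque"])
d=cam("wrist"); np.savez("w10.npz",**d); crop(d,180,0,340,230,"w10.png"); s=cam("scene"); crop(s,210,160,360,270,"s10.png")
E
```

```text
time_s: 20.43
ee_pos: [0.5945, 0.1024, 0.1317]
orientation: [0.157, 2.606, -0.037]
wrist_force: [-34.0, 8.5, 43.1]
opening: 0.0187
t 20.43 p [0.594 0.102 0.132] F [-34.021   8.544  43.069] open 18.7 q [ 0.1    0.386  1.908 -0.324  0.343 -1.073]
travel [ 1.7 -1.8  1. ] rot [0.005 0.008 0.002]
[  4.648 -58.242  16.981] [-8.615  4.289 54.706] [ 0.732  1.453 -0.003]
```

View pics/w10.png

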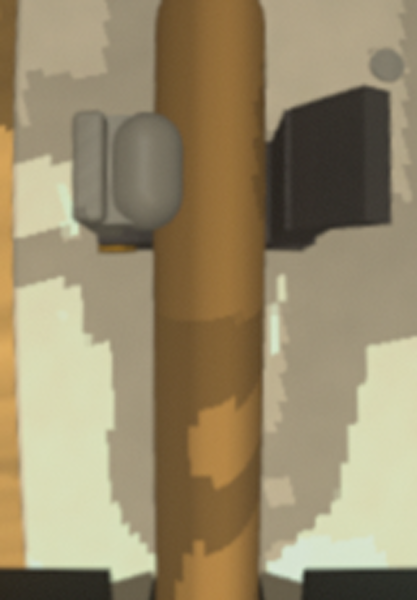

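View pics/s10.png

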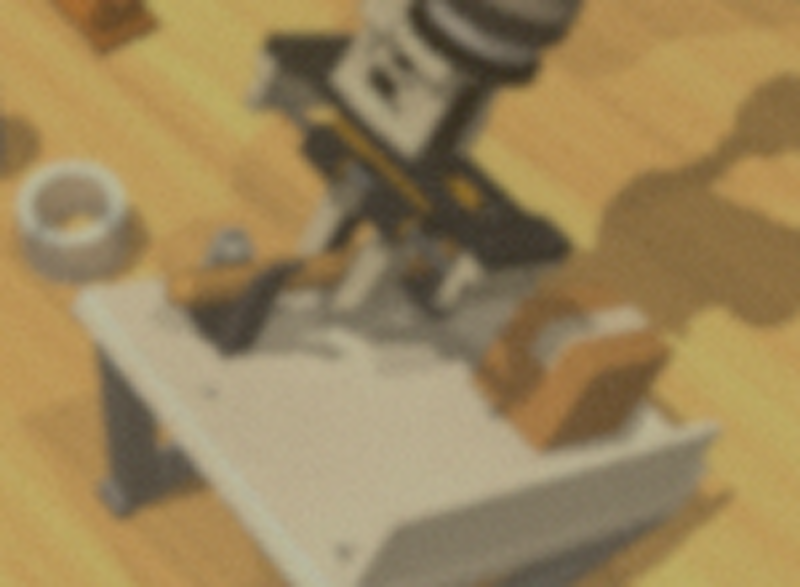

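```bash
python3 -m jog '{"travel":[[0,0,-0.5],[0,0,-1],[0,0,-1],[0,0,-1],[0,0,-1],[0,0,-1],[0,0,-1],[0,0,-1]],"rot":[[0,0,0],[0,0,0],[0,0,0],[0,0,0],[0,0,0],[0,0,0],[0,0,0],[0,0,0]]}' 50
python3 - <<'E'
from h import *
rel(deckP(3,-60,16),deckR(1)); s,p,_=st(); print((M.T@(p-O))*1000, M.T@s["wrist_force"],M.T@s["torque"])
E
```

```text
time_s: 21.2
ee_pos: [0.5939, 0.1024, 0.1324]
orientation: [0.157, 2.606, -0.037]
wrist_force: [-0.3, 0.4, -0.3]
opening: 0.0504
t 21.20 p [0.594 0.102 0.132] F [-0.259  0.409 -0.293] open 50.4 q [ 0.101  0.384  1.909 -0.323  0.345 -1.074]
travel [ 1.5 -1.7  1.9] rot [0.005 0.007 0.002]
[  4.499 -58.278  17.935] [-0.412  0.374 -0.1  ] [ 0.015  0.335 -0.012]
```

Rod released with zero force. I'll retract and look.

```bash
python3 -m jog '{"travel":[[0,0,-5],[0,0,-15],[0,0,-30],[0,0,-48],[0,0,-70],[0,0,-95],[0,0,-120],[0,0,-145]],"rot":[[0,0,0],[0,0,0],[0,0,0],[0,0,0],[0,0,0],[0,0,0],[0,0,0],[0,0,0]]}'
python3 - <<'E'
from h import *
d=cam("wrist"); np.savez("w11.npz",**d); cv2.imwrite("pics/w11.png",d["color"][:,:,::-1])
rel((.42,.12,.33),deckR(1))
E
```

```text
time_s: 21.87
ee_pos: [0.5197, 0.1109, 0.2592]
orientation: [0.157, 2.606, -0.036]
wrist_force: [0.8, -0.4, 0.9]
opening: 0.0497
t 21.92 p [0.52  0.111 0.264] F [0.148 1.533 4.4  ] open 50.2 q [ 0.144  0.081  1.889 -0.21   0.658 -1.174]
travel [  52.1   -2.9 -108.1] rot [0.008 0.014 0.002]
```

View pics/w11.png

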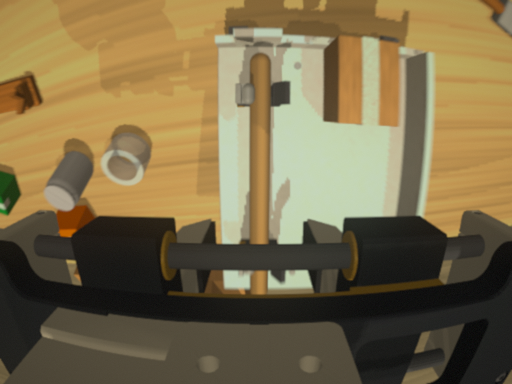

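```bash
python3 -m jog '{"travel":[[-15,0,-10],[-35,0,-20],[-55,0,-30],[-75,0,-40],[-95,0,-45],[-110,0,-50],[-120,0,-50],[-120,0,-50]],"rot":[[0,0,0],[0,0,0],[0,0,0],[0,0,0],[0,0,0],[0,0,0],[0,0,0],[0,0,0]]}'
python3 - <<'E'
from h import *
d=cam("wrist"); np.savez("w12.npz",**d); cv2.imwrite("pics/w12.png",d["color"][:,:,::-1]); crop(d,200,60,380,235,"w12c.png")
E
```

```text
time_s: 22.58
ee_pos: [0.5978, 0.1016, 0.3705]
orientation: [0.156, 2.596, -0.034]
wrist_force: [-1.1, -0.9, 0.2]
opening: 0.0502
```

View pics/w12.png

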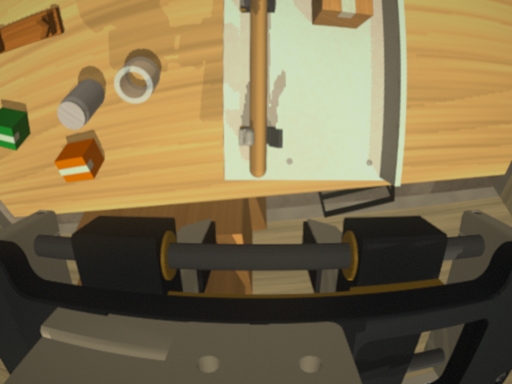

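View pics/w12c.png

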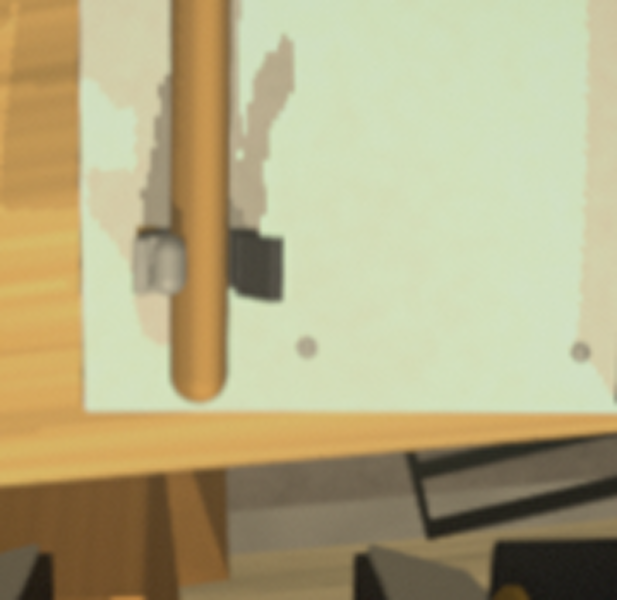

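```bash
python3 - <<'E'
from h import *
def wdeck(d,u,v,z):
    a=np.array([(u-d["cx"])/d["fx"],(v-d["cy"])/d["fy"]]); t=np.linalg.norm(a); k=np.array([*(np.sin(t)*a/t),np.cos(t)]); k=M.T@(d["R"].T@k); c=M.T@(-d["R"].T@d["t"]-O)
    return ((c+k*((z/1000-c[2])/k[2]))*1000).round(1)
a=dict(np.load("w11.npz")); b=dict(np.load("w12.npz")); f=600/175
def prof(d,v):
    hsv=cv2.cvtColor(d["color"],cv2.COLOR_RGB2HSV).astype(int); row=hsv[v,240:285]; m=np.where((row[:,1]>100)&(row[:,0]<25))[0]; return 240+m.min(),240+m.max()
print("low end",wdeck(a,260.5,53,34)); print("hi end",wdeck(b,200+199/f,60+402/f,34))
print("deck top edge",wdeck(b,200+199/f,60+411/f,0),"deck right edge", wdeck(b,200+83/f,60+350/f,0))
for v in (75,130,160,190): l,h=prof(a,v); print("w11",v,l,h,wdeck(a,(l+h)/2,v,34))
for v in (40,70,100,160): l,h=prof(b,v); print("w12",v,l,h,wdeck(b,(l+h)/2,v,34))
print("nose hi",wdeck(b,200+172/f,60+265/f,46.5))
h,w=a["color"].shape[:2]
crop(a,225,35,325,115,"w11c.png")
t=cam("top"); crop(t,170,130,270,245,"t12.png"); s=cam("scene"); crop(s,210,180,360,292,"s12.png")
E
```

```text
low end [-126.1  -57.5   34. ]
hi end [134.4 -58.3  34. ]
deck top edge [145.3 -58.1   0. ] deck right edge [ 121.6 -102.1    0. ]
w11 75 250 269 [-104.   -58.4   34. ]
w11 130 250 269 [-50.1 -58.2  34. ]
w11 160 250 268 [-20.6 -58.6  34. ]
w11 190 250 268 [  9.9 -58.5  34. ]
w12 40 251 266 [-28.4 -58.2  34. ]
w12 70 250 266 [  8.  -58.7  34. ]
w12 100 250 266 [ 43.2 -58.6  34. ]
w12 160 250 265 [113.6 -59.   34. ]
nose hi [ 85.7 -67.3  46.5]
```

View pics/w11c.png

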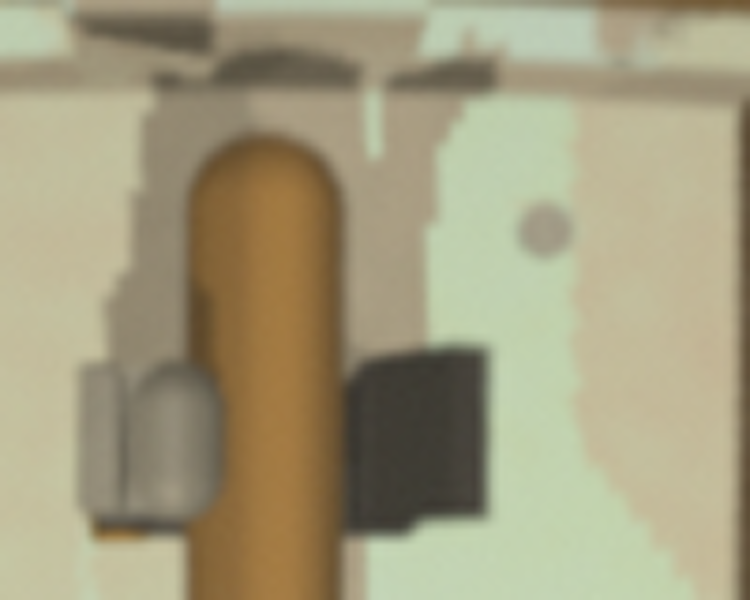

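View pics/s12.png

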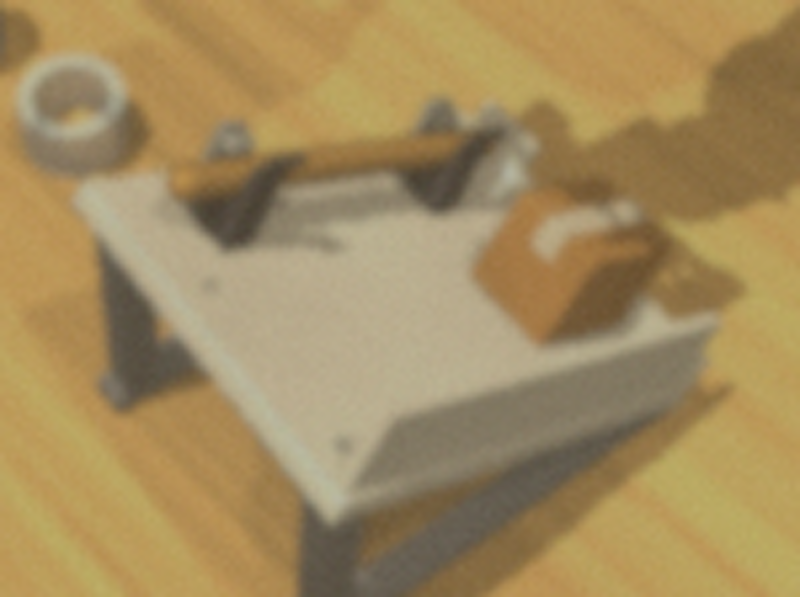

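```bash
python3 - <<'E'
from h import *
def wdeck(d,u,v,z):
    a=np.array([(u-d["cx"])/d["fx"],(v-d["cy"])/d["fy"]]); t=np.linalg.norm(a); k=np.array([*(np.sin(t)*a/t),np.cos(t)]); k=M.T@(d["R"].T@k); c=M.T@(-d["R"].T@d["t"]-O)
    return ((c+k*((z/1000-c[2])/k[2]))*1000).round(1)
a=dict(np.load("w11.npz")); b=dict(np.load("w12.npz")); w4=dict(np.load("w4.npz")); f=600/175
print("nose low edge",wdeck(a,225+222/7.5,35+440/7.5,46.5),"nose hi edge",wdeck(b,200+187/f,60+265/f,46.5))
print("rod edges low",wdeck(a,225+187/7.5,35+440/7.5,34),wdeck(a,225+344/7.5,35+440/7.5,34),"prong",wdeck(a,225+487/7.5,35+400/7.5,66))
print("rod edges hi",wdeck(b,200+170/f,60+330/f,34),wdeck(b,200+227/f,60+330/f,34),"prong",wdeck(b,200+283/f,60+270/f,66))
# carton top edges in w11: 
s,p,_=st(); print(s["wrist_force"],s["time_s"],(M.T@(p-O))*1000)
E
```

```text
nose low edge [-84.6 -62.9  46.5] nose hi edge [ 85.7 -62.4  46.5]
rod edges low [-85.6 -67.5  34. ] [-85.7 -47.4  34. ] prong [-88.2 -32.5  66. ]
rod edges hi [109.1 -68.3  34. ] [109.1 -48.8  34. ] prong [ 85.5 -32.7  66. ]
[-0.388  0.664 -0.746] 22.7333 [123.825 -58.671 220.746]
```

View pics/t12.png

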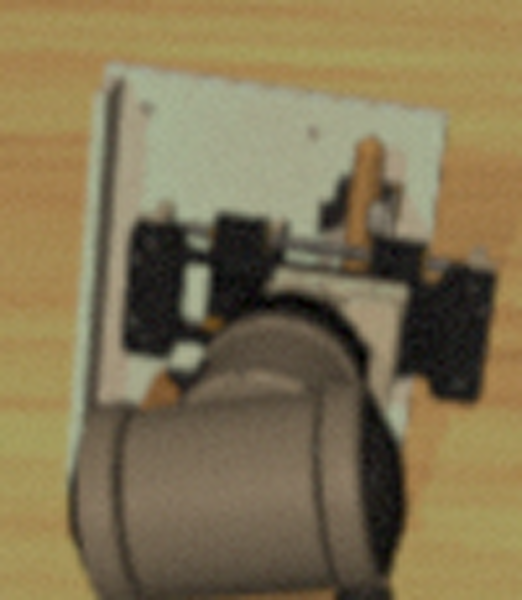

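```bash
python3 - <<'E'
from h import *
def wdeck(d,u,v,z):
    a=np.array([(u-d["cx"])/d["fx"],(v-d["cy"])/d["fy"]]); t=np.linalg.norm(a); k=np.array([*(np.sin(t)*a/t),np.cos(t)]); k=M.T@(d["R"].T@k); c=M.T@(-d["R"].T@d["t"]-O)
    return ((c+k*((z/1000-c[2])/k[2]))*1000).round(1)
a=dict(np.load("w11.npz")); hsv=cv2.cvtColor(a["color"],cv2.COLOR_RGB2HSV).astype(int)
st_=(hsv[25:140,350:395,1]<75)&(hsv[25:140,350:395,2]>90); 
crop(a,315,25,415,135,"c11.png")
E
```

```text
(no output)
```

View pics/c11.png

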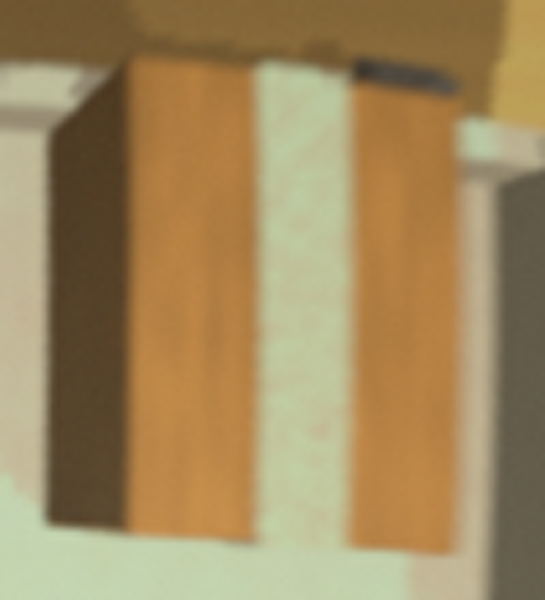

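```bash
python3 - <<'E'
from h import *
def wdeck(d,u,v,z):
    a=np.array([(u-d["cx"])/d["fx"],(v-d["cy"])/d["fy"]]); t=np.linalg.norm(a); k=np.array([*(np.sin(t)*a/t),np.cos(t)]); k=M.T@(d["R"].T@k); c=M.T@(-d["R"].T@d["t"]-O)
    return ((c+k*((z/1000-c[2])/k[2]))*1000).round(1)
a=dict(np.load("w11.npz")); g=600/110
P=[wdeck(a,315+u/g,25+v/g,64) for u,v in ((130,58),(460,92),(455,553),(128,532))]
print(P,np.mean(P,0)); print("foot",wdeck(a,315+47/g,25+523/g,0),wdeck(a,315+47/g,25+125/g,0))
E
```

```text
[array([-139.6,   11.7,   64. ]), array([-141.5,   72.2,   64. ]), array([-59.7,  71.7,  64. ]), array([-59.8,  11.6,  64. ])] [-100.15   41.8    64.  ]
foot [-60.   12.4   0. ] [-142.2   11.8    0. ]
```

The carton centre measures deck (-100, 42) mm, flat and square. The rod is seated, and nothing touches the robot. I'll hand in.

```bash
python3 - <<'E'
from plant import monitor, r
print(r.hand_in()); s=monitor.observe(); print(s["time_s"],s["wrist_force"])
E
```

```text
the job is handed in; nothing more can be done
None
the job is handed in; nothing more can be done
```

I stood the cardboard carton on the deck, pushed it down against the front stop until I felt contact (about 8 N), and released it. I then took the rod from its rest, pressed it into both fork clips until it bottomed (about 55 N at the wrist), released it and backed off. I handed in at about 22.7 s of the 67 s allowed; no verdict came back.

**Carton:** the last wrist views put its centre at about (-100, 42) mm on the deck, square and flat.

**Rod:** its middle is about 4 mm up the slope from centre, in line with the deck within about 0.01 rad. Both jaw noses overhang it by the amount expected when shut. I judged its height only from the noses and the measured 260 mm length; the jaw angles came only from the pictures.

**Robot:** there was no force at the wrist and the gripper was well clear of everything.

**Disagreements:**
- My first deck estimate was 3 to 4 mm off along the slope. Contact with the stop showed this, and I corrected it by 3 mm.
- The rod reads y of about -58.5 mm instead of -60. The prongs (+1.4 mm) and the deck's right edge (+3 mm) read shifted the same way, so I took it as calibration bias.
- I did not re-measure the tin, tape roll or brush. The tin and tape looked unmoved in the pictures, and the arm stayed clear of the brush.

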